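Pack the keyed spacers and latch the carrying case

TASK

Pack the plywood carrying case for a site job: lift every spacer out of the rack (they are keyed into it by T-slots, so they only come out straight up) and put them all in the case, together with the loose pine packing block. Then close the lid fully, swing the latch's wire bail over the hook on the lid so that its bar lies on the lid behind the hook while the lever is still up, and press the lever down past its centre until it lies fully home. Leave the tape measure, the roll of black tape and the card core where they are.

Things in the scene. Friction and masses are not known exactly. Their poses are not given: they have to be found in the camera images.
- case: fixed open plywood case without its lid, outside 170 mm (its x) by 216 mm (its y), rim 72 mm high; walls 8 mm, floor 6 mm, so the inside is 154 x 200 mm and 66 mm deep. Origin on the table under the middle of the box; x points from the latch side to the hinge side, z up. A solid block 75 mm long (x -0.160 to -0.085), 70 mm wide and 66 mm high stands before the middle of the -x wall and carries the latch
- lid (a joint): lid hinge, rad: 0 shut on the rim, about 1.9 to 2.05 wide open (leaning back). The 8 mm plywood lid (170 x 216 mm) turns about the upper edge of the +x wall; the hinge is stiff enough (about 2 to 4 N at the free edge) that it stays wherever it is left and must be pushed all the way down
- lid_hinge (a point): middle of the lid's hinge edge on its outer (upper) face, at case x +0.085; 80 mm up. The hinge axis runs along the case's y, 8 mm below this point when shut. The frame of this point turns with the lid (z is the outer face's normal, -x towards the free edge)
- lid_edge (a point): middle of the lid's free edge on its outer (upper) face, 170 mm from lid_hinge
- keeper_foot (a point): where the bail's bar belongs: the point on the lid's outer face just behind the hook (keeper), 32 mm in from the lid's free edge, on its middle line. The steel hook is a 20 mm wide plate that stands 17 mm off the lid and leans 25 degrees over the bar's place, towards the hinge; it lies on the latch side of this point and is sprung, giving 2 to 4 mm when pulled. Frame as lid_hinge's
- lever (a joint): latch lever hinge, rad: 0 fully home (flat, pointing away from the lid), about 1.3 to 1.5 at the start (upright); it stays where it is left (friction about 1 N at the tip). It rises from 0 towards upright, axis along the case's y. With the bail hooked it gets tight at about 0.8 rad, goes over centre at about 0.25 rad and then stays down; this takes about 5 N, 60 mm out. The bail can pass over the hook only while the lever stands above about 1.1 rad
- lever_hinge (a point): the lever's pivot, at case x -0.113, height 86 mm
- lever_tip (a point): the lever's tip, 82 mm from the pivot. The lever is a steel plate 26 mm wide, 4 mm thick, with a 10 mm roll at its tip; the push face lies 5 mm to the side of the line through the pivot; its push face looks to the lid when it stands upright and up when it is home
- bail (a joint): angle of the wire bail on the lever, rad: near 0 when hooked and the lever home, 3.9 = stopped, folded back over the side away from the lid. It swings freely and falls by its own weight to either side (lever angle + bail's elevation above the direction to the hinge side = this value)
- bail_bar (a point): middle of the bail's cross bar, a steel rod of 6 mm diameter, 42 mm long along the case's y, 83 mm from the bail's pivot; the two side wires run at 21 mm to either side. The pivot lies on the lever, 26 mm from the lever's own pivot: 25 mm towards its tip and 5 mm behind, on the side away from the push face (when home: 25 mm further from the lid and 5 mm lower than the lever's pivot)
- bail_grip (a point): centre of the bail's rubber grip roller, 12 mm diameter, 26 mm long along the case's y, 110 mm from the bail's pivot, 30 mm beyond the bar (26 mm along the wires and 14 mm to the side that looks up when it is hooked); held by the roller's ends it can turn between the fingers while the bail is swung
- rack: fixed plywood rack on the table, 248 mm (its x) by 92 mm, with four slots in a row along its x, at x = -84, -28, +28 and +84 mm; base 6 mm, rails and T-slot lips up to 32 mm. A spacer standing in it has its underside at 6 mm, axes parallel to the rack's, and 2 mm of play; its tab stands clear above the rails, from 32 to 65 mm. It is free after rising 26 mm
- pine_block: loose pine packing block, 47 mm (x) by 98 mm (y) by 37 mm high, 120 g, lying on the table between rack and case; origin at the centre of its underside
- tape_measure: bystander: yellow tape measure lying on the table, 67 x 85 x 31 mm; origin at the centre of its underside
- tape_black: bystander: roll of black tape lying flat, 64 mm across, 19 mm high; origin at the centre of its underside
- core_plain: bystander: plain card core standing on end, 72 mm across, 92 mm high; origin at the centre of its underside
- spacer_1: grey plastic spacer, an I shape seen from above: core 40 mm along its x by 28 mm along its y, at each y end a 16 mm wide neck and then a T-head 32 mm (x) by 7 mm (y), 60 mm overall along y; 26 mm tall, and on top a central grip tab 16 mm thick (x), 40 mm long (y), 33 mm high, so 59 mm tall in all. 100 g. Origin at the centre of its underside, z up through the tab. Up to four exist, one per slot of the rack; 2 or 3 are present, the others are absent (None in the state)
- spacer_2: spacer like spacer_1
- spacer_3: spacer like spacer_1
- spacer_4: spacer like spacer_1
Mind the look-alikes: they are no part of the job. Leave any blue or turquoise look-alike of the spacer_2 alone.

How it is judged:
By the outcome, as a careful person would: the job done as asked, in the order asked, and still so for the second after the job is handed in, with the robot touching nothing.
Of spacer_1, spacer_2, spacer_3, spacer_4 only 2 to 3 are there at a start; the rules pass over those that are not, and their reading is None.
At some moment in a run one of pine_block may be knocked a few centimetres aside while the robot is not near it.
Once in a run the grip may slacken for a moment while it holds something.
It also fails if it takes over 210 s, if anything falls off the work surface, if the arm or the gripper's body presses on something with over 40 N, if the wrist force passes 120 N, or if a joint passes its speed limit or range.

ROBOT

A 6-joint arm with a two-finger parallel gripper is mounted at the origin on the work surface; the furniture and walls round the work are solid. World frame = base frame: x ahead of the robot, y to its left, z up, the work surface at z = 0. Lengths are in m, angles in rad, forces in N, time in s.
With the tool pointing down it reaches from about 0.325 to 0.9 m from the base axis. Payload 6.1 kg.
Tool frame: the origin (TCP) lies midway between the tips of the shut fingers; the grasp point (between the pads) lies 19 mm behind it; z points along the fingers, y is the line along which they close (so a half turn about z gives the same grasp; the last joint's range is limited). The gripper opens to 87 mm and grips with 3 to 60 N. Pads are 19 mm wide; open, the fingers measure 117 mm over their backs; the gripper's body (75 mm by 190 mm) begins 51 mm behind the grasp point.
Start: joints at [-1.374, 0.22, 1.526, -0, 1.395, -0.126], TCP at [0.198, -0.593, 0.223] pointing down, gripper open.
Joint ranges: [-2.98, 2.98], [-0.91, 2.08], [0.09, 2.57], [-1.24, 4.39], [0.2, 2.65], [-2.68, 2.68]. Speed limits (rad/s): [2.57, 2.57, 3.01, 3.14, 3.14, 3.14].

INTERFACE

Orientations are given as a unit quaternion [w, x, y, z].
In Python, from bench import arm gives the robot as it stands. The module is installed in compiled form; this text tells all that it offers.
- The arm moves only by the tool jog_arm, never from a script. Its argument "commands" is a list of rows, each an object of numbers: "tx", "ty", "tz": the shift along the tool's x, y, z as a fraction of full scale; "rx", "ry", "rz": the turn, a rotation vector about the tool's x, y, z as a fraction of full scale. In form: [{"tx": .., "ty": .., "tz": .., "rx": .., "ry": .., "rz": ..}, ...]. A call has 1 to 5 rows; each row is the pose to reach, as a shift and turn from the pose commanded when the call began, along the tool's axes at that moment, turning the shorter way round; what a row does not reach only later rows make up. Full scale, the value 1, is 0.4 m for a shift and 180 degrees for a turn. A row lasts 1/12 s, in which the tool goes at most 41.7 mm and 7.16 degrees, less where a joint would pass 70% of its speed; a pose out of reach is approached as far as the arm can. A call with a number of a shift or a turn outside -1 to 1 is refused whole. A call with a gripper value outside its range is refused whole. "fingers" is the closure, from 0 (fully open) to 1 (shut), set as the call begins (left out, the last holds). The fingers move at their own pace and stop on an object; "squeeze" is the grip in N (left out, the last holds). Time passes only in rows, so rows that repeat a pose let the fingers close. It gives the time, the measured TCP pose, the force, the opening and the grip force at its end, in the units of the state.
- arm.get_state(): the state, without advancing time (a new reading comes with each control period).
- arm.read_camera(name): name is "side" or "top" or "wrist"; returns (picture, depth): 420x560x3 uint8, red, green, blue; 420x560 float32, m along the optical axis (not along the pixel's ray), 0 where there is no reading.
- arm.camera_params(name): a dict with "camera_matrix" (3x3 intrinsics, pixels), "position" and "rotation" of the camera in the world; the wrist camera has in their place "tool_from_camera" (4x4, takes a point from camera to tool coordinates, whose origin is the TCP and whose axes are the flange's). Camera axes: x right, y down, z forward; pixel columns grow to the right and rows downward; lengths in m; the calibration is good to about 2 mm. The wrist camera is an equidistant fisheye: a pixel r from the principal point sees the ray r / f radians off the axis. A picture is of the moment at which its call begins: read the wrist's pose just before it. camera_params takes no time and is no camera call.
- arm.sign_off(): hands the job in; it is judged then, once.
Trained networks look in the newest picture that a camera, given by its name, has taken for a name from the list of things; names that differ only in an ending like _2 or _b are one class to them, and where a whole thing is asked for, a point or a joint stands for the part that bears it (a point fixed in the world has none). Each returns a list of dicts, best first, with "score" (0 to 1); they miss things now and then, are a little off and sometimes report something else, mostly with a low value. They report only what shows in the picture. A call takes as long as a camera call. They do not tell look-alikes from the thing itself.
- arm.silhouettes(camera, target): "pixels" (420x560 bool, what is visible of it) and "location" ([column, row] in pixels, amid what is visible of it).
The state is a dict: "time_s": time; "qpos": joint angles; "qd": joint speeds; "joint_torque": joint torques, N m; "ee_pos": TCP position; "ee_rot": TCP orientation; "force": force on the tool from outside, world axes, zero at the start; "moment": the same for the moment, N m; "grip_width": finger opening in m; "grip_force": force on a finger pad.
Only numpy, scipy, OpenCV 4.12 (cv2) and the standard library are available. Lean on these libraries where they do the work, as an engineer would, in place of code of your own. Each camera call takes 0.05 s, during which the arm holds its last target. There are 200 camera calls.

## Working session

There is one attempt and no reset: what is moved stays moved. The work goes in short steps, Python scripts to look and compute and a tool call to move; the robot and the scene stay as the last step left them, time stands still between calls to the robot, and variables do not carry over. Pictures are saved under pics/ and viewed, at most 14 in all, crops included, and the job is handed in when it is done.

Besides the shell and the picture viewer there is one more tool, called as name(argument=value, ...), one argument or row to a line, values as JSON. jog_arm: Moves the arm, as the interface text tells. Its arguments: {"type":"object","properties":{"commands":{"type":"array"},"fingers":{"type":"number"},"squeeze":{"type":"number"}},"required":["commands"]}

```bash
mkdir -p pics; cat > h.py <<'E'
import numpy as np, cv2
from bench import arm
from scipy.spatial.transform import Rotation as R
def rot(q): return R.from_quat([q[1],q[2],q[3],q[0]])
def save(cam,fn):
    im,d=arm.read_camera(cam); cv2.imwrite('pics/'+fn,im[:,:,::-1]); return im,d
def cloud(cam,d,st=None):
    p=arm.camera_params(cam);K=np.array(p['camera_matrix']);v,u=np.mgrid[:d.shape[0],:d.shape[1]]
    x=(u-K[0,2])/K[0,0];y=(v-K[1,2])/K[1,1]
    if cam=='wrist':
        r=np.hypot(x,y)+1e-9;t=np.tan(np.minimum(r,1.5))/r;x=x*t;y=y*t
    P=np.stack([x*d,y*d,d],-1)
    if cam=='wrist':
        T=np.array(p['tool_from_camera']);P=P@T[:3,:3].T+T[:3,3]
        return P@rot(st['ee_rot']).as_matrix().T+np.array(st['ee_pos'])
    return P@np.array(p['rotation']).T+np.array(p['position'])
E
python3 - <<'E'
from h import *
s=arm.get_state();print({k:np.round(v,3).tolist() if v is not None else None for k,v in s.items()})
for c in['side','top','wrist']:
    im,d=save(c,c+'0.png');p=arm.camera_params(c);print(c,{k:np.round(v,3).tolist() for k,v in p.items()})
    np.save(c+'0.npy',d)
    for t in['pine_block','spacer_1','rack','case','lever','bail','lid']:
        for r in arm.silhouettes(c,t)[:4]:
            P=cloud(c,d,s);m=r['pixels']&(d>0);print(c,t,round(r['score'],2),r['location'],m.sum(),np.round(np.median(P[m],0),3) if m.any() else'')
E
```

```text
{'time_s': 0.0, 'qpos': [-1.374, 0.221, 1.528, -0.0, 1.395, -0.126], 'qd': [0.001, 0.001, 0.001, 0.002, 0.0, -0.001], 'joint_torque': [0.002, -49.46, -38.737, 0.07, 0.057, -0.0], 'ee_pos': [0.198, -0.592, 0.221], 'ee_rot': [-0.001, 0.987, 0.161, -0.0], 'force': [-0.14, -0.376, 1.241], 'moment': [0.001, 0.021, 0.023], 'grip_force': 0.0, 'grip_width': 0.087}
side {'camera_matrix': [[536.934, 0.0, 277.92], [0.0, 536.934, 200.674], [0.0, 0.0, 1.0]], 'position': [-0.059, -1.104, 0.741], 'rotation': [-0.502, 0.831, -0.206, 0.126]}Traceback (most recent call last):
  File "<stdin>", line 8, in <module>
  File "h.py", line 16, in cloud
    return P@np.array(p['rotation']).T+np.array(p['position'])
           ~^~~~~~~~~~~~~~~~~~~~~~~~~~
ValueError: matmul: Input operand 1 has a mismatch in its core dimension 0, with gufunc signature (n?,k),(k,m?)->(n?,m?) (size 4 is different from 3)
```

```bash
python3 -c "
import cv2,numpy as np
a=[cv2.imread(f'pics/{c}0.png') for c in('side','top')]
cv2.imwrite('pics/m0.png',np.hstack([cv2.resize(x,(400,300)) for x in a]))"
```

```text
[ WARN:0@0.011] global loadsave.cpp:275 findDecoder imread_('pics/top0.png'): can't open/read file: check file path/integrity
Traceback (most recent call last):
cv2.error: OpenCV(4.12.0) /io/opencv/modules/imgproc/src/resize.cpp:4208: error: (-215:Assertion failed) !ssize.empty() in function 'resize'
```

View pics/side0.png

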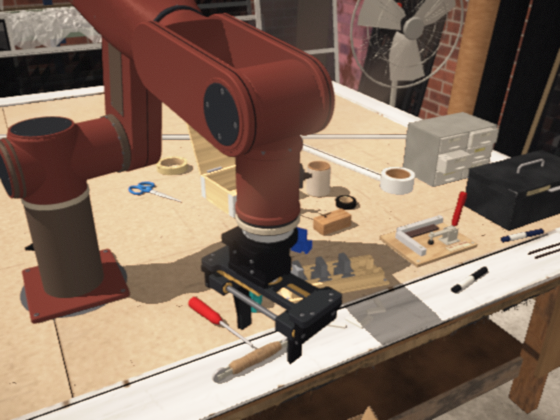

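The side view shows the case around (215,180), mostly hidden behind the arm. The block is at (332,222) and the rack with spacers at about (335,270). The rotation is a quaternion, so I'll fix the helper.

```bash
sed -i "s/    return P@np.array(p\['rotation'\]).T/    return P@rot(p['rotation']).as_matrix().T/" h.py
cat > look.py <<'E'
from h import *
import sys
tag=sys.argv[1];cams=sys.argv[2].split(',');things=sys.argv[3].split(',')
for c in cams:
    s=arm.get_state();im,d=save(c,c+tag+'.png');np.save(c+tag+'.npy',d);P=cloud(c,d,s)
    for t in things:
        for r in arm.silhouettes(c,t)[:5]:
            m=r['pixels']&(d>0);print(c,t,round(r['score'],2),np.round(r['location']),m.sum(),np.round(np.median(P[m],0),3) if m.any() else'', np.round(np.percentile(P[m],[3,97],axis=0),3).tolist() if m.any() else '')
E
python3 look.py 0 top,wrist pine_block,spacer_1,rack,case,lever,bail,lid
python3 -c "
from h import *
for c in['top','wrist']: print({k:np.round(v,3).tolist() for k,v in arm.camera_params(c).items()})"
```

```text
top pine_block 0.83 [296. 166.] 606 [ 0.664 -0.051  0.036] [[0.619, -0.074, 0.016], [0.711, -0.028, 0.042]]
top pine_block 0.69 [304. 255.] 603 [ 0.421 -0.068  0.03 ] [[0.393, -0.112, 0.005], [0.454, -0.035, 0.037]]
top spacer_1 0.68 [371. 225.] 257 [ 0.501 -0.252  0.034] [[0.485, -0.284, 0.022], [0.521, -0.228, 0.069]]
top spacer_1 0.66 [371. 285.] 301 [ 0.335 -0.244  0.027] [[0.31, -0.273, -0.001], [0.358, -0.221, 0.063]]
top spacer_1 0.6 [318. 212.] 211 [ 0.534 -0.1    0.03 ] [[0.514, -0.124, 0.015], [0.554, -0.078, 0.063]]
top spacer_1 0.58 [377. 203.] 255 [ 0.555 -0.265  0.035] [[0.538, -0.293, 0.016], [0.574, -0.241, 0.069]]
top spacer_1 0.54 [368. 246.] 268 [ 0.446 -0.241  0.033] [[0.429, -0.273, 0.009], [0.465, -0.217, 0.069]]
top rack 0.64 [369. 209.] 1921 [ 0.546 -0.262  0.011] [[0.412, -0.313, 0.0], [0.645, -0.206, 0.036]]
top rack 0.54 [274. 194.] 145 [0.579 0.022 0.149] [[0.551, -0.009, -0.002], [0.6, 0.063, 0.157]]
top case 0.91 [182. 208.] 9440 [0.54  0.272 0.068] [[0.428, 0.078, 0.001], [0.64, 0.374, 0.225]]
top lever 0.54 [247. 199.] 166 [0.565 0.095 0.143] [[0.547, -0.006, 0.089], [0.592, 0.114, 0.174]]
top bail 0.81 [284. 189.] 71 [ 0.582 -0.001  0.15 ] [[0.542, -0.009, 0.01], [0.593, 0.084, 0.158]]
wrist spacer_1 0.87 [57. 18.] 1383 [ 0.327 -0.265  0.026] [[0.303, -0.282, 0.002], [0.351, -0.239, 0.06]]
{'camera_matrix': [[545.81, 0.0, 275.674], [0.0, 545.81, 208.892], [0.0, 0.0, 1.0]], 'position': [0.462, 0.046, 1.548], 'rotation': [-0.011, 0.712, -0.702, 0.026]}
{'camera_matrix': [[325.192, 0.0, 273.81], [0.0, 325.192, 211.207], [0.0, 0.0, 1.0]], 'tool_from_camera': [[0.001, -0.955, -0.296, 0.082], [1.0, 0.001, 0.0, 0.0], [0.0, -0.296, 0.955, -0.162], [0.0, 0.0, 0.0, 1.0]]}
```

View pics/top0.png

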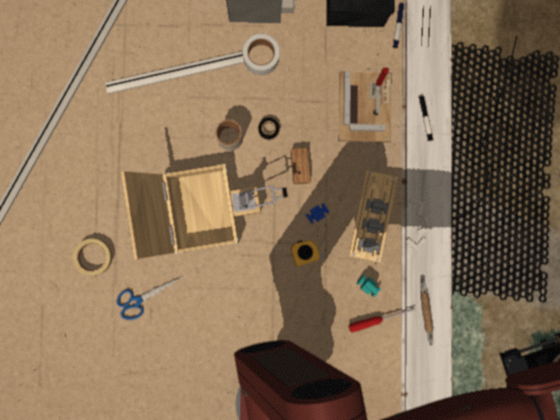

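View pics/wrist0.png

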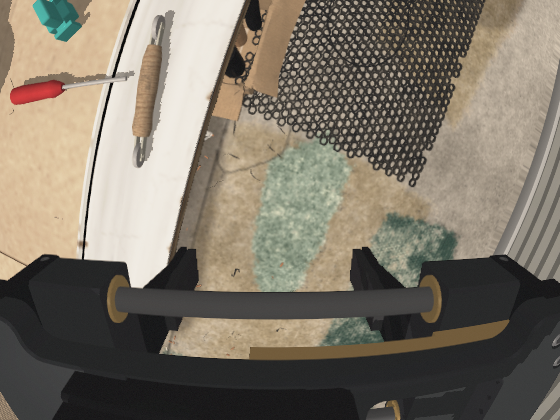

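The top view shows the case at (200,207) with its open lid on the left and the latch at (245,200). The pine block is at (301,166), and the rack with three grey spacers at (371,215). Blue (317,213) and turquoise (369,285) are look-alikes. Next I'll fit poses from the top depth.

```bash
python3 - <<'E'
from h import *
d=np.load('top0.npy');P=cloud('top',d).reshape(-1,3)
def box(n,lo,hi):
    m=np.all((P>lo)&(P<hi),1);Q=P[m];r=cv2.minAreaRect((Q[:,:2]*1000).astype(np.float32));print(n,m.sum(),'c',np.round(r[0],1),'size',np.round(r[1],1),'ang',round(r[2],1),'z',np.round(np.percentile(Q[:,2],[5,50,95]),3));return Q
box('table',[.3,-.2,-.02],[.4,-.13,.02])
box('rim',[.38,.09,.064],[.69,.33,.080])
box('case+lid low',[.38,.09,.05],[.69,.5,.3])
box('rack',[.35,-.36,.022],[.7,-.17,.042])
for i,c in enumerate([(.555,-.265),(.501,-.252),(.446,-.241)]): box('tab%d'%i,[c[0]-.022,c[1]-.04,.055],[c[0]+.022,c[1]+.04,.075])
box('pine',[.58,-.11,.028],[.75,.0,.045])
Q=box('latch',[.5,-.06,.095],[.64,.13,.25])
for a in range(-60,130,10):
    m=(Q[:,1]*1000>=a)&(Q[:,1]*1000<a+10)
    if m.any(): print(a,m.sum(),np.round(np.median(Q[m],0),3),np.round(np.ptp(Q[m],axis=0),3))
E
```

```text
table 888 c [ 349.6 -165.2] size [98.9 69.5] ang 0.5 z [-0.006 -0.     0.006]
rim 1224 c [544.4 198.6] size [217.5 229.4] ang 10.1 z [0.065 0.072 0.078]
case+lid low 4895 c [538.8 231.4] size [217.4 296.6] ang 10.3 z [0.065 0.13  0.226]
rack 1246 c [ 494.5 -255.7] size [ 80.1 294.8] ang 78.7 z [0.024 0.031 0.037]
tab0 87 c [ 556.9 -267.5] size [39.8 15.9] ang 79.2 z [0.059 0.064 0.07 ]
tab1 88 c [ 501.9 -257. ] size [39.1 16.3] ang 80.6 z [0.059 0.064 0.069]
tab2 88 c [ 447.4 -246.1] size [38.9 15.6] ang 79.3 z [0.059 0.065 0.07 ]
pine 586 c [666.8 -51.8] size [98.1 47.2] ang 5.8 z [0.031 0.036 0.041]
latch 341 c [570.7  53.3] size [ 47.2 129.6] ang 10.4 z [0.107 0.145 0.172]
-20 3 [ 0.572 -0.012  0.15 ] [0.006 0.    0.008]
-10 39 [ 0.58  -0.004  0.152] [0.024 0.008 0.014]
0 20 [0.584 0.004 0.15 ] [0.025 0.008 0.017]
10 19 [0.566 0.017 0.15 ] [0.036 0.008 0.012]
20 46 [0.575 0.025 0.15 ] [0.046 0.008 0.013]
30 14 [0.554 0.035 0.142] [0.047 0.008 0.018]
40 15 [0.552 0.045 0.14 ] [0.047 0.01  0.018]
50 14 [0.59  0.055 0.133] [0.047 0.008 0.022]
60 16 [0.569 0.064 0.127] [0.047 0.009 0.011]
70 16 [0.566 0.075 0.123] [0.048 0.009 0.014]
80 29 [0.557 0.088 0.123] [0.047 0.009 0.068]
90 61 [0.561 0.094 0.145] [0.045 0.009 0.068]
100 40 [0.562 0.105 0.115] [0.041 0.008 0.043]
110 9 [0.563 0.111 0.1  ] [0.037 0.006 0.01 ]
```

```bash
cat >> h.py <<'E'
def case_frame():
    import json; j=json.load(open('case.json')); return np.array(j['o']),j['a']
def c2w(p):
    o,a=case_frame(); return R.from_euler('z',a,degrees=True).apply(p)+np.r_[o,0]   # a: angle of case x
def w2c(P):
    o,a=case_frame(); return R.from_euler('z',-a,degrees=True).apply(np.asarray(P)-np.r_[o,0])
def need(pos,yang,st=None):
    """fractions from the present pose; tool down, tool y at yang degrees"""
    s=st or arm.get_state();r0=rot(s['ee_rot']);y=np.radians(yang)
    Y=np.array([np.cos(y),np.sin(y),0]);Z=np.array([0,0,-1.]);M=np.c_[np.cross(Y,Z),Y,Z]
    rv=(r0.inv()*R.from_matrix(M)).as_rotvec()
    return np.round(r0.inv().apply(np.array(pos)-s['ee_pos'])/.4,3),np.round(rv/np.pi,4)
E
python3 - <<'E'
from h import *
import json
d=np.load('top0.npy');P=cloud('top',d).reshape(-1,3)
a=100.2
json.dump({'o':[.53,.21],'a':a},open('case.json','w'))
Q=w2c(P)
m=(abs(Q[:,0])<.13)&(abs(Q[:,1])<.13)
Q=Q[m]
rim=Q[(Q[:,2]>.066)&(Q[:,2]<.078)];fl=Q[(Q[:,2]<.02)&(abs(Q[:,0])<.12)&(abs(Q[:,1])<.085)]
print('rim x hist',np.histogram(rim[:,0],np.arange(-.13,.131,.01)));print('rim y',np.percentile(rim[:,1],[0.5,2,98,99.5]))
# side walls only
w=rim[abs(rim[:,1])>.097];print('side-wall x',np.percentile(w[:,0],[1,99]))
f=Q[(Q[:,2]>.066)&(Q[:,2]<.078)&(abs(Q[:,1])>.045)&(abs(Q[:,1])<.085)];print('front wall x',np.percentile(f[f[:,0]<0][:,0],[2,50,98]))
for n,p,y in[('pine above',[.667,-.052,.13],-84.2)]: print(n,need(p,y))
E
```

```text
rim x hist (array([ 43,  19,  22,  52,  52, 191,  75,  19,  21,  20,  19,  23,  21,
        18,  24,  21,  21,  23,  19,  24,  24, 154, 160,   0,   0,   0]), array([-1.30000000e-01, -1.20000000e-01, -1.10000000e-01, -1.00000000e-01,
       -9.00000000e-02, -8.00000000e-02, -7.00000000e-02, -6.00000000e-02,
       -5.00000000e-02, -4.00000000e-02, -3.00000000e-02, -2.00000000e-02,
       -1.00000000e-02, -5.55111512e-17,  1.00000000e-02,  2.00000000e-02,
        3.00000000e-02,  4.00000000e-02,  5.00000000e-02,  6.00000000e-02,
        7.00000000e-02,  8.00000000e-02,  9.00000000e-02,  1.00000000e-01,
        1.10000000e-01,  1.20000000e-01,  1.30000000e-01]))
rim y [-0.12059961 -0.11946056  0.09488679  0.09542458]
side-wall x [-0.07614329  0.09604785]
front wall x [-0.10179981 -0.07269817 -0.06838391]
pine above (array([ 1.54 , -0.91 ,  0.231]), array([0.    , 0.    , 0.0705]))
```

```bash
echo '{"o":[0.5407,0.2215],"a":100.2}' > case.json
```

jog_arm(
  commands=[
    {"tx":0.09,"ty":-0.053,"rz":0.04},
    {"tx":0.18,"ty":-0.106,"rz":0.0705},
    {"tx":0.27,"ty":-0.16,"rz":0.0705},
    {"tx":0.36,"ty":-0.21,"rz":0.0705},
    {"tx":0.447,"ty":-0.264,"rz":0.0705},
  ],
  fingers=0,
  squeeze=30,
)

```text
validation failed for argument at $.co...
```

jog_arm(
  commands=[
    {"tx":0.07,"ty":-0.066},
    {"tx":0.14,"ty":-0.132},
    {"tx":0.21,"ty":-0.198},
    {"tx":0.28,"ty":-0.264},
    {"tx":0.308,"ty":-0.29},
  ],
)

```text
validation failed for argument at $.co...
```

jog_arm(
  commands=[
    {"tx":0.07,"ty":-0.066},
    {"tx":0.14,"ty":-0.132},
    {"tx":0.21,"ty":-0.198},
    {"tx":0.28,"ty":-0.264},
    {"tx":0.308,"ty":-0.29},
  ],
)

```text
validation failed for argument at $.co...
```

```bash
cat > pine.py <<'E'
from h import *
import sys
s=arm.get_state();im,d=arm.read_camera(sys.argv[1]);P=cloud(sys.argv[1],d,s)
r=[q for q in arm.silhouettes(sys.argv[1],'pine_block')]
for q in r[:3]:
    Q=P[q['pixels']&(d>0)]
    Q=Q[abs(Q[:,2]-.036)<.008]
    if len(Q)<20: continue
    b=cv2.minAreaRect((Q[:,:2]*1000).astype(np.float32));print(round(q['score'],2),np.round(b[0],1),np.round(b[1],1),round(b[2],1))
print(s['time_s'],np.round(s['ee_pos'],3),np.round(s['qpos'],2))
E
python3 pine.py top; python3 pine.py wrist; python3 -c "
from h import *
print(need([.667,-.052,.10],-84.2))"
```

```text
0.92 [665.8 -52.2] [95.6 46.4] 4.8
0.9 [ 0.198 -0.593  0.223] [-1.37  0.22  1.53 -0.    1.39 -0.13]
1.0 [ 0.198 -0.593  0.223] [-1.37  0.22  1.53 -0.    1.39 -0.13]
(array([ 1.54 , -0.91 ,  0.306]), array([0.    , 0.    , 0.0705]))
```

jog_arm(
  commands=[
    {"tx":0.09,"ty":-0.053,"tz":0,"rx":0,"ry":0,"rz":0.039},
    {"tx":0.18,"ty":-0.106,"tz":0,"rx":0,"ry":0,"rz":0.07},
    {"tx":0.27,"ty":-0.16,"tz":0,"rx":0,"ry":0,"rz":0.07},
    {"tx":0.36,"ty":-0.21,"tz":0,"rx":0,"ry":0,"rz":0.07},
    {"tx":0.447,"ty":-0.264,"tz":0,"rx":0,"ry":0,"rz":0.07},
  ],
  fingers=0,
  squeeze=30,
)

```text
time_s: 1.52
ee_pos: [0.3353, -0.4344, 0.2227]
ee_rot: [0.0, 0.999, 0.051, 0.0]
force: [0.8, -0.6, 0.8]
grip_width: 0.0869
grip_force: 0.0
```

jog_arm(
  commands=[
    {"tx":0.07,"ty":-0.066,"tz":0,"rx":0,"ry":0,"rz":0},
    {"tx":0.14,"ty":-0.132,"tz":0,"rx":0,"ry":0,"rz":0},
    {"tx":0.21,"ty":-0.198,"tz":0,"rx":0,"ry":0,"rz":0},
    {"tx":0.28,"ty":-0.264,"tz":0,"rx":0,"ry":0,"rz":0},
    {"tx":0.308,"ty":-0.29,"tz":0,"rx":0,"ry":0,"rz":0},
  ],
)

```text
time_s: 1.93
ee_pos: [0.4475, -0.3042, 0.2228]
ee_rot: [-0.0, 0.999, 0.053, 0.001]
force: [-0.9, 0.7, 0.0]
grip_width: 0.0873
grip_force: 0.0
```

jog_arm(
  commands=[
    {"tx":0.07,"ty":-0.066,"tz":0,"rx":0,"ry":0,"rz":0},
    {"tx":0.14,"ty":-0.132,"tz":0,"rx":0,"ry":0,"rz":0},
    {"tx":0.21,"ty":-0.198,"tz":0,"rx":0,"ry":0,"rz":0},
    {"tx":0.28,"ty":-0.264,"tz":0,"rx":0,"ry":0,"rz":0},
    {"tx":0.308,"ty":-0.29,"tz":0,"rx":0,"ry":0,"rz":0},
  ],
)

```text
time_s: 2.35
ee_pos: [0.558, -0.1759, 0.2227]
ee_rot: [-0.001, 0.999, 0.053, 0.001]
force: [-0.5, -0.5, -0.1]
grip_width: 0.087
grip_force: 0.0
```

```bash
python3 pine.py top; python3 pine.py wrist; python3 -c "
from h import *
print(need([.667,-.052,.10],-84.7))"
```

```text
0.64 [666.8 -52. ] [98.1 46.1] 5.7
2.35 [ 0.558 -0.176  0.223] [-0.44  0.12  1.63  0.    1.38  1.02]
0.71 [664.5 -55.8] [98.2 47.7] 5.8
0.63 [ 554.7 -271.6] [65.3 40.4] 78.2
2.45 [ 0.557 -0.177  0.223] [-0.44  0.12  1.64  0.    1.38  1.02]
(array([ 0.311, -0.288,  0.306]), array([0.0001, 0.0002, 0.0037]))
```

jog_arm(
  commands=[
    {"tx":0.07,"ty":-0.066,"tz":0,"rx":0,"ry":0,"rz":0.003},
    {"tx":0.14,"ty":-0.132,"tz":0.02,"rx":0,"ry":0,"rz":0.003},
    {"tx":0.21,"ty":-0.198,"tz":0.09,"rx":0,"ry":0,"rz":0.003},
    {"tx":0.27,"ty":-0.25,"tz":0.15,"rx":0,"ry":0,"rz":0.003},
    {"tx":0.308,"ty":-0.287,"tz":0.2,"rx":0,"ry":0,"rz":0.003},
  ],
)

```text
time_s: 2.97
ee_pos: [0.6673, -0.0528, 0.1418]
ee_rot: [0.0, 0.999, 0.046, 0.001]
force: [-0.4, -0.0, 0.4]
grip_width: 0.087
grip_force: 0.0
```

jog_arm(
  commands=[
    {"tx":0,"ty":0,"tz":0.05,"rx":0,"ry":0,"rz":0},
    {"tx":0,"ty":0,"tz":0.05,"rx":0,"ry":0,"rz":0},
  ],
)

```text
time_s: 3.13
ee_pos: [0.663, -0.0527, 0.1167]
ee_rot: [-0.001, 0.999, 0.047, -0.005]
force: [-1.1, 0.2, -1.0]
grip_width: 0.087
grip_force: 0.0
```

```bash
python3 pine.py wrist; python3 -c "
from h import *
print(need([.666,-.053,.014],-84.5))"
```

```text
0.75 [665.4 -55.2] [97.4 47.3] 5.6
3.1333 [ 0.663 -0.053  0.117] [-0.2   0.41  1.5  -0.    1.25  1.28]
(array([ 0.003, -0.003,  0.27 ]), array([-0.0001,  0.0008, -0.0012]))
```

jog_arm(
  commands=[
    {"tx":0.004,"ty":0,"tz":0.1,"rx":0,"ry":0,"rz":0},
    {"tx":0.004,"ty":0,"tz":0.19,"rx":0,"ry":0,"rz":0},
    {"tx":0.004,"ty":0,"tz":0.245,"rx":0,"ry":0,"rz":0},
    {"tx":0.004,"ty":0,"tz":0.262,"rx":0,"ry":0,"rz":0},
    {"tx":0.004,"ty":0,"tz":0.262,"rx":0,"ry":0,"rz":0},
  ],
)

```text
time_s: 3.65
ee_pos: [0.6669, -0.0541, 0.0173]
ee_rot: [-0.0, 0.999, 0.046, -0.001]
force: [-0.4, 0.6, 0.6]
grip_width: 0.087
grip_force: 0.0
```

jog_arm(
  commands=[
    {"tx":0,"ty":0,"tz":0,"rx":0,"ry":0,"rz":0},
    {"tx":0,"ty":0,"tz":0,"rx":0,"ry":0,"rz":0},
    {"tx":0,"ty":0,"tz":0,"rx":0,"ry":0,"rz":0},
    {"tx":0,"ty":0,"tz":0,"rx":0,"ry":0,"rz":0},
    {"tx":0,"ty":0,"tz":0,"rx":0,"ry":0,"rz":0},
  ],
  fingers=1,
  squeeze=35,
)

```text
time_s: 4.07
ee_pos: [0.6688, -0.0529, 0.0192]
ee_rot: [0.0, 0.999, 0.047, 0.001]
force: [-0.8, 0.6, 0.5]
grip_width: 0.0615
grip_force: 0.0
```

jog_arm(
  commands=[
    {"tx":0,"ty":0,"tz":0,"rx":0,"ry":0,"rz":0},
    {"tx":0,"ty":0,"tz":0,"rx":0,"ry":0,"rz":0},
    {"tx":0,"ty":0,"tz":0,"rx":0,"ry":0,"rz":0},
  ],
)

```text
time_s: 4.32
ee_pos: [0.6681, -0.0529, 0.0181]
ee_rot: [0.0, 0.999, 0.047, 0.0]
force: [-1.5, -1.2, 2.0]
grip_width: 0.0465
grip_force: 35.0
```

jog_arm(
  commands=[
    {"tx":0,"ty":0,"tz":-0.06,"rx":0,"ry":0,"rz":0},
    {"tx":0,"ty":0,"tz":-0.15,"rx":0,"ry":0,"rz":0},
    {"tx":0,"ty":0,"tz":-0.25,"rx":0,"ry":0,"rz":0},
    {"tx":0,"ty":0,"tz":-0.35,"rx":0,"ry":0,"rz":0},
    {"tx":0,"ty":0,"tz":-0.44,"rx":0,"ry":0,"rz":0},
  ],
)

```text
time_s: 4.73
ee_pos: [0.6678, -0.0526, 0.1958]
ee_rot: [-0.0, 0.999, 0.047, 0.0]
force: [0.5, 0.3, -1.5]
grip_width: 0.0463
grip_force: 35.0
```

jog_arm(
  commands=[
    {"tx":0,"ty":0,"tz":-0.05,"rx":0,"ry":0,"rz":-0.0395},
    {"tx":0,"ty":0,"tz":-0.07,"rx":0,"ry":0,"rz":-0.079},
    {"tx":0,"ty":0,"tz":-0.07,"rx":0,"ry":0,"rz":-0.118},
    {"tx":0,"ty":0,"tz":-0.07,"rx":0,"ry":0,"rz":-0.157},
    {"tx":0,"ty":0,"tz":-0.07,"rx":0,"ry":0,"rz":-0.196},
  ],
)

```text
time_s: 5.15
ee_pos: [0.6677, -0.0526, 0.2216]
ee_rot: [-0.0, 0.937, 0.35, -0.0]
force: [0.6, 0.2, -0.9]
grip_width: 0.0466
grip_force: 35.0
```

```bash
python3 -c "
from h import *
s=arm.get_state();print(s['grip_width'],np.round(s['ee_pos'],3),c2w([-.005,-.054,.24]));print(need(c2w([-.005,-.054,.24]),10.2))"
```

```text
0.046649730396203445 [ 0.668 -0.053  0.222] [0.59473199 0.2261416  0.24      ]
(array([ 0.319, -0.646, -0.046]), array([-1.000e-04, -0.000e+00, -3.289e-01]))
```

jog_arm(
  commands=[
    {"tx":0.03,"ty":-0.06,"tz":-0.02,"rx":0,"ry":0,"rz":-0.039},
    {"tx":0.07,"ty":-0.13,"tz":-0.046,"rx":0,"ry":0,"rz":-0.079},
    {"tx":0.1,"ty":-0.2,"tz":-0.046,"rx":0,"ry":0,"rz":-0.118},
    {"tx":0.13,"ty":-0.26,"tz":-0.046,"rx":0,"ry":0,"rz":-0.157},
    {"tx":0.16,"ty":-0.32,"tz":-0.046,"rx":0,"ry":0,"rz":-0.196},
  ],
)

```text
time_s: 5.57
ee_pos: [0.6324, 0.0874, 0.24]
ee_rot: [-0.0, 0.787, 0.617, -0.0]
force: [0.2, 1.5, -1.1]
grip_width: 0.0466
grip_force: 35.0
```

jog_arm(
  commands=[
    {"tx":0.06,"ty":-0.03,"tz":0,"rx":0,"ry":0,"rz":-0.039},
    {"tx":0.13,"ty":-0.07,"tz":0,"rx":0,"ry":0,"rz":-0.079},
    {"tx":0.2,"ty":-0.11,"tz":0,"rx":0,"ry":0,"rz":-0.118},
    {"tx":0.26,"ty":-0.14,"tz":0,"rx":0,"ry":0,"rz":-0.133},
    {"tx":0.318,"ty":-0.174,"tz":0,"rx":0,"ry":0,"rz":-0.133},
  ],
)

```text
time_s: 5.98
ee_pos: [0.5958, 0.228, 0.2396]
ee_rot: [-0.0, 0.642, 0.766, -0.0]
force: [-0.6, -0.4, -0.8]
grip_width: 0.0466
grip_force: 35.0
```

jog_arm(
  commands=[
    {"tx":0,"ty":0,"tz":0,"rx":0,"ry":0,"rz":0},
    {"tx":0,"ty":0,"tz":0,"rx":0,"ry":0,"rz":0},
  ],
)

```text
time_s: 6.15
ee_pos: [0.5957, 0.2278, 0.2396]
ee_rot: [-0.0, 0.643, 0.766, -0.0]
force: [0.4, -0.9, -1.7]
grip_width: 0.0466
grip_force: 35.0
```

```bash
python3 -c "
from h import *
s=arm.get_state();print(s['grip_width'],w2c(s['ee_pos']));print(need(c2w([-.005,-.054,.028]),10.2))
s=arm.get_state();im,d=save('wrist','w1.png');Q=w2c(cloud('wrist',d,s).reshape(-1,3))
m=(abs(Q[:,2]-.072)<.004)&(abs(Q[:,0])<.1)&(abs(Q[:,1])<.125);q=Q[m];print(m.sum(),np.percentile(q,[1,99],axis=0))"
```

```text
0.046556200465456846 [-0.00354953 -0.05528653  0.23961753]
(array([-0.004, -0.003,  0.529]), array([-0.0003,  0.    , -0.001 ]))
3468 [[-0.08653776 -0.10467485  0.06849407]
 [ 0.08302933  0.11080353  0.07550999]]
```

View pics/w1.png

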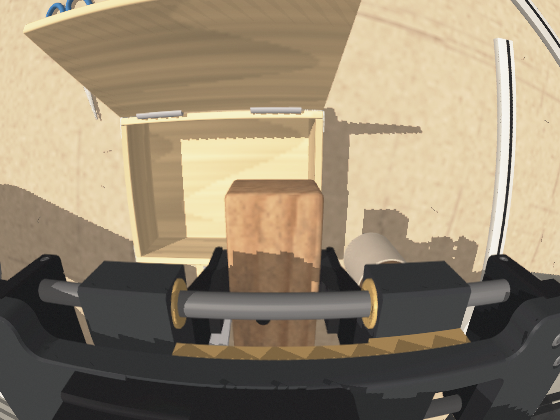

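The picture shows the block hanging over the case's right half. The right case wall is at column 318 on the rim, and the lid hinges are at row 112. There is room to descend.

jog_arm(
  commands=[
    {"tx":-0.004,"ty":-0.012,"tz":0.08,"rx":0,"ry":0,"rz":0},
    {"tx":-0.004,"ty":-0.012,"tz":0.17,"rx":0,"ry":0,"rz":0},
    {"tx":-0.004,"ty":-0.012,"tz":0.25,"rx":0,"ry":0,"rz":0},
    {"tx":-0.004,"ty":-0.012,"tz":0.33,"rx":0,"ry":0,"rz":0},
    {"tx":-0.004,"ty":-0.012,"tz":0.4,"rx":0,"ry":0,"rz":0},
  ],
)

```text
time_s: 6.62
ee_pos: [0.5917, 0.2221, 0.0777]
ee_rot: [-0.0, 0.644, 0.765, -0.001]
force: [0.0, 0.6, -1.2]
grip_width: 0.0468
grip_force: 35.0
```

jog_arm(
  commands=[
    {"tx":0,"ty":0,"tz":0.04,"rx":0,"ry":0,"rz":0},
    {"tx":0,"ty":0,"tz":0.08,"rx":0,"ry":0,"rz":0},
    {"tx":0,"ty":0,"tz":0.11,"rx":0,"ry":0,"rz":0},
    {"tx":0,"ty":0,"tz":0.13,"rx":0,"ry":0,"rz":0},
    {"tx":0,"ty":0,"tz":0.13,"rx":0,"ry":0,"rz":0},
  ],
)

```text
time_s: 7.03
ee_pos: [0.5911, 0.2227, 0.0261]
ee_rot: [-0.001, 0.644, 0.765, -0.001]
force: [-0.4, -0.7, -1.0]
grip_width: 0.0464
grip_force: 35.0
```

jog_arm(
  commands=[
    {"tx":0,"ty":0,"tz":0.003,"rx":0,"ry":0,"rz":0},
    {"tx":0,"ty":0,"tz":0.003,"rx":0,"ry":0,"rz":0},
    {"tx":0,"ty":0,"tz":0.003,"rx":0,"ry":0,"rz":0},
  ],
)

```text
time_s: 7.28
ee_pos: [0.5932, 0.2241, 0.0283]
ee_rot: [0.001, 0.644, 0.765, 0.001]
force: [0.1, 0.7, -0.4]
grip_width: 0.0469
grip_force: 35.0
```

jog_arm(
  commands=[
    {"tx":0,"ty":0,"tz":0.005,"rx":0,"ry":0,"rz":0},
    {"tx":0,"ty":0,"tz":0.005,"rx":0,"ry":0,"rz":0},
  ],
)

```text
time_s: 7.45
ee_pos: [0.5925, 0.2241, 0.0255]
ee_rot: [0.0, 0.644, 0.765, 0.0]
force: [0.3, 0.6, -0.9]
grip_width: 0.0469
grip_force: 35.0
```

jog_arm(
  commands=[
    {"tx":0,"ty":0,"tz":0,"rx":0,"ry":0,"rz":0},
    {"tx":0,"ty":0,"tz":0,"rx":0,"ry":0,"rz":0},
    {"tx":0,"ty":0,"tz":0,"rx":0,"ry":0,"rz":0},
  ],
  fingers=0.37,
)

```text
time_s: 7.7
ee_pos: [0.5924, 0.2241, 0.0253]
ee_rot: [0.0, 0.644, 0.765, 0.0]
force: [0.0, -0.5, 0.3]
grip_width: 0.0538
grip_force: 0.0
```

jog_arm(
  commands=[
    {"tx":0,"ty":0,"tz":-0.08,"rx":0,"ry":0,"rz":0},
    {"tx":0,"ty":0,"tz":-0.15,"rx":0,"ry":0,"rz":0},
    {"tx":0,"ty":0,"tz":-0.23,"rx":0,"ry":0,"rz":0},
    {"tx":0,"ty":0,"tz":-0.3,"rx":0,"ry":0,"rz":0},
    {"tx":0,"ty":0,"tz":-0.35,"rx":0,"ry":0,"rz":0},
  ],
  fingers=0.37,
)

```text
time_s: 8.12
ee_pos: [0.5934, 0.2243, 0.1686]
ee_rot: [0.001, 0.644, 0.765, 0.002]
force: [-0.1, 0.1, -0.2]
grip_width: 0.0545
grip_force: 0.0
```

```bash
cat > cased.py <<'E'
from h import *
# heights inside the case, case frame, wrist camera
s=arm.get_state();im,d=arm.read_camera('wrist');Q=w2c(cloud('wrist',d,s).reshape(-1,3))
print('tcp',np.round(w2c(s['ee_pos']),4),s['time_s'])
m=(abs(Q[:,0])<.07)&(abs(Q[:,1])<.094)
for n,lo,hi in(('block top',.038,.05),('floor',0,.012),('tabs',.06,.071)):
    q=Q[m&(Q[:,2]>lo)&(Q[:,2]<hi)]
    if len(q)>30:
        b=cv2.minAreaRect((q[:,:2]*1000).astype(np.float32));print(n,len(q),np.round(b[0]),np.round(b[1]),round(b[2]),'ext',np.round(np.percentile(q[:,:2],[1,99],axis=0)*1000).tolist())
E
python3 cased.py
```

```text
tcp [-0.0066 -0.0523  0.1686] 8.1167
block top 5004 [ -9. -51.] [47. 97.] 90 ext [[-56.0, -74.0], [39.0, -28.0]]
floor 17527 [-0. -0.] [140. 188.] 0 ext [[-68.0, -93.0], [69.0, 92.0]]
```

jog_arm(
  commands=[
    {"tx":0,"ty":-0.07,"tz":0,"rx":0,"ry":0,"rz":0},
    {"tx":0,"ty":-0.135,"tz":0,"rx":0,"ry":0,"rz":0},
    {"tx":0,"ty":-0.135,"tz":0.05,"rx":0,"ry":0,"rz":0},
    {"tx":0,"ty":-0.135,"tz":0.12,"rx":0,"ry":0,"rz":0},
    {"tx":0,"ty":-0.135,"tz":0.2,"rx":0,"ry":0,"rz":0},
  ],
  fingers=1,
)

```text
time_s: 8.58
ee_pos: [0.5403, 0.2152, 0.0862]
ee_rot: [0.002, 0.644, 0.765, 0.002]
force: [0.2, 0.5, -0.3]
grip_width: 0.0293
grip_force: 0.0
```

jog_arm(
  commands=[
    {"tx":0,"ty":0,"tz":0.05,"rx":0,"ry":0,"rz":0},
    {"tx":0,"ty":0,"tz":0.1,"rx":0,"ry":0,"rz":0},
    {"tx":0,"ty":0,"tz":0.14,"rx":0,"ry":0,"rz":0},
    {"tx":0,"ty":0,"tz":0.147,"rx":0,"ry":0,"rz":0},
    {"tx":0,"ty":0,"tz":0.147,"rx":0,"ry":0,"rz":0},
  ],
)

```text
time_s: 9.0
ee_pos: [0.5376, 0.2144, 0.0247]
ee_rot: [-0.001, 0.644, 0.765, -0.001]
force: [1.6, 0.3, 0.7]
grip_width: 0.002
grip_force: 0.0
```

jog_arm(
  commands=[
    {"tx":0,"ty":0.02,"tz":0,"rx":0,"ry":0,"rz":0},
    {"tx":0,"ty":0.035,"tz":0,"rx":0,"ry":0,"rz":0},
    {"tx":0,"ty":0.05,"tz":0,"rx":0,"ry":0,"rz":0},
    {"tx":0,"ty":0.065,"tz":0,"rx":0,"ry":0,"rz":0},
    {"tx":0,"ty":0.078,"tz":0,"rx":0,"ry":0,"rz":0},
  ],
)

```text
time_s: 9.42
ee_pos: [0.571, 0.2203, 0.0271]
ee_rot: [0.0, 0.644, 0.765, 0.001]
force: [-1.2, -0.2, 1.0]
grip_width: 0.0004
grip_force: 0.6
```

jog_arm(
  commands=[
    {"tx":0,"ty":-0.03,"tz":0,"rx":0,"ry":0,"rz":0},
    {"tx":0,"ty":-0.03,"tz":-0.08,"rx":0,"ry":0,"rz":0},
    {"tx":0,"ty":-0.03,"tz":-0.17,"rx":0,"ry":0,"rz":0},
    {"tx":0,"ty":-0.03,"tz":-0.26,"rx":0,"ry":0,"rz":0},
    {"tx":0,"ty":-0.03,"tz":-0.36,"rx":0,"ry":0,"rz":0},
  ],
)

```text
time_s: 9.83
ee_pos: [0.5575, 0.2178, 0.171]
ee_rot: [-0.0, 0.644, 0.765, -0.001]
force: [0.7, -0.4, -0.1]
grip_width: 0.0004
grip_force: 0.0
```

```bash
python3 cased.py; python3 - <<'E'
from h import *
print('first spacer above',need([.502,-.257,.22],-11.1), np.round(arm.get_state()['ee_pos'],3))
E
```

```text
tcp [-0.0066 -0.0159  0.171 ] 9.8333
block top 4821 [-10. -63.] [47. 98.] 90 ext [[-57.0, -86.0], [38.0, -40.0]]
floor 17881 [-0.  0.] [188. 140.] 90 ext [[-68.0, -88.0], [69.0, 92.0]]
first spacer above (array([-1.147, -0.352, -0.101]), array([ 0.0041, -0.0011,  0.1165])) [0.563 0.219 0.182]
```

jog_arm(
  commands=[
    {"tx":0,"ty":0,"tz":0.09,"rx":0,"ry":0,"rz":0},
    {"tx":0,"ty":0,"tz":0.19,"rx":0,"ry":0,"rz":0},
    {"tx":0,"ty":0,"tz":0.28,"rx":0,"ry":0,"rz":0},
    {"tx":0,"ty":0,"tz":0.35,"rx":0,"ry":0,"rz":0},
    {"tx":0,"ty":0,"tz":0.36,"rx":0,"ry":0,"rz":0},
  ],
)

```text
time_s: 10.3
ee_pos: [0.5536, 0.2168, 0.0201]
ee_rot: [-0.003, 0.644, 0.765, -0.004]
force: [-1.2, -0.0, -0.1]
grip_width: 0.0003
grip_force: 0.0
```

jog_arm(
  commands=[
    {"tx":0,"ty":0.015,"tz":0,"rx":0,"ry":0,"rz":0},
    {"tx":0,"ty":0.03,"tz":0,"rx":0,"ry":0,"rz":0},
    {"tx":0,"ty":0.04,"tz":0,"rx":0,"ry":0,"rz":0},
    {"tx":0,"ty":0.05,"tz":0,"rx":0,"ry":0,"rz":0},
    {"tx":0,"ty":0.05,"tz":0,"rx":0,"ry":0,"rz":0},
  ],
)

```text
time_s: 10.72
ee_pos: [0.5803, 0.222, 0.0286]
ee_rot: [0.001, 0.644, 0.765, 0.002]
force: [0.2, 0.5, 0.2]
grip_width: 0.0005
grip_force: 0.0
```

jog_arm(
  commands=[
    {"tx":0,"ty":-0.02,"tz":0,"rx":0,"ry":0,"rz":0},
    {"tx":0,"ty":-0.03,"tz":-0.08,"rx":0,"ry":0,"rz":0},
    {"tx":0,"ty":-0.03,"tz":-0.17,"rx":0,"ry":0,"rz":0},
    {"tx":0,"ty":-0.03,"tz":-0.27,"rx":0,"ry":0,"rz":0},
    {"tx":0,"ty":-0.03,"tz":-0.37,"rx":0,"ry":0,"rz":0},
  ],
)

```text
time_s: 11.13
ee_pos: [0.5643, 0.2191, 0.1755]
ee_rot: [-0.0, 0.644, 0.765, -0.001]
force: [0.8, 0.3, 0.5]
grip_width: 0.0008
grip_force: 0.0
```

jog_arm(
  commands=[
    {"tx":0,"ty":0,"tz":-0.09,"rx":0,"ry":0,"rz":0},
    {"tx":0,"ty":0,"tz":-0.13,"rx":0,"ry":0,"rz":0},
  ],
)

```text
time_s: 11.3
ee_pos: [0.5674, 0.22, 0.2333]
ee_rot: [0.003, 0.644, 0.765, 0.004]
force: [0.6, 0.3, 0.4]
grip_width: 0.0002
grip_force: 0.0
```

```bash
python3 cased.py; python3 - <<'E'
from h import *
print('first spacer above',need([.502,-.257,.22],-11.1), np.round(arm.get_state()['ee_pos'],3))
E
```

```text
tcp [-0.0062 -0.026   0.2333] 11.3
block top 3384 [-10. -71.] [99. 46.] 0 ext [[-58.0, -93.0], [38.0, -49.0]]
floor 13551 [-0.  0.] [188. 140.] 90 ext [[-68.0, -87.0], [69.0, 92.0]]
first spacer above (array([-1.147, -0.369,  0.032]), array([ 0.0037, -0.001 ,  0.1165])) [0.568 0.22  0.235]
```

jog_arm(
  commands=[
    {"tx":-0.08,"ty":-0.025,"tz":0,"rx":0,"ry":0,"rz":0.039},
    {"tx":-0.16,"ty":-0.05,"tz":0,"rx":0,"ry":0,"rz":0.078},
    {"tx":-0.24,"ty":-0.075,"tz":0,"rx":0,"ry":0,"rz":0.1165},
    {"tx":-0.32,"ty":-0.1,"tz":0,"rx":0,"ry":0,"rz":0.1165},
    {"tx":-0.382,"ty":-0.123,"tz":0,"rx":0,"ry":0,"rz":0.1165},
  ],
  fingers=0.54,
)

```text
time_s: 11.77
ee_pos: [0.5422, 0.0584, 0.226]
ee_rot: [0.0, 0.773, 0.635, -0.0]
force: [0.2, -0.5, -0.2]
grip_width: 0.026
grip_force: 0.0
```

jog_arm(
  commands=[
    {"tx":-0.08,"ty":0.004,"tz":0,"rx":0,"ry":0,"rz":0},
    {"tx":-0.16,"ty":0.009,"tz":0,"rx":0,"ry":0,"rz":0},
    {"tx":-0.24,"ty":0.013,"tz":0,"rx":0,"ry":0,"rz":0},
    {"tx":-0.32,"ty":0.018,"tz":0,"rx":0,"ry":0,"rz":0},
    {"tx":-0.4,"ty":0.022,"tz":0,"rx":0,"ry":0,"rz":0},
  ],
)

```text
time_s: 12.18
ee_pos: [0.5201, -0.0994, 0.226]
ee_rot: [0.0, 0.772, 0.635, 0.0]
force: [-0.0, -0.8, 0.1]
grip_width: 0.0394
grip_force: 0.0
```

jog_arm(
  commands=[
    {"tx":-0.08,"ty":0.004,"tz":0,"rx":0,"ry":0,"rz":0},
    {"tx":-0.16,"ty":0.009,"tz":0.05,"rx":0,"ry":0,"rz":0},
    {"tx":-0.24,"ty":0.013,"tz":0.11,"rx":0,"ry":0,"rz":0},
    {"tx":-0.32,"ty":0.018,"tz":0.16,"rx":0,"ry":0,"rz":0},
    {"tx":-0.4,"ty":0.022,"tz":0.21,"rx":0,"ry":0,"rz":0},
  ],
)

```text
time_s: 12.6
ee_pos: [0.4979, -0.2579, 0.1412]
ee_rot: [0.0, 0.772, 0.635, 0.0]
force: [-0.1, 0.2, 0.9]
grip_width: 0.0401
grip_force: 0.0
```

```bash
cat > tabs.py <<'E'
from h import *
import sys
s=arm.get_state();im,d=arm.read_camera('wrist');P=cloud('wrist',d,s).reshape(-1,3)
print('tcp',np.round(s['ee_pos'],4))
for c in[(.5565,-.2675),(.502,-.257),(.447,-.2465)]:
    m=(abs(P[:,2]-.065)<.006)&(np.hypot(P[:,0]-c[0],P[:,1]-c[1])<.03);q=P[m]
    if len(q)>20:
        b=cv2.minAreaRect((q[:,:2]*1000).astype(np.float32));print(len(q),np.round(b[0],1),np.round(b[1],1),round(b[2],1))
E
python3 tabs.py; python3 -c "
from h import *
print(need([.502,-.257,.038],-11.1))"
```

```text
tcp [ 0.4979 -0.2579  0.1412]
930 [ 554.3 -271. ] [39.1 16.4] 79.1
964 [ 499.4 -260.6] [39.3 15.3] 79.3
942 [ 445.  -249.7] [39.  16.3] 79.6
(array([0.016, 0.016, 0.247]), array([-0.0016,  0.0005, -0.0009]))
```

jog_arm(
  commands=[
    {"tx":0.011,"ty":0.013,"tz":0.06,"rx":0,"ry":0,"rz":0},
    {"tx":0.011,"ty":0.013,"tz":0.13,"rx":0,"ry":0,"rz":0},
    {"tx":0.011,"ty":0.013,"tz":0.2,"rx":0,"ry":0,"rz":0},
    {"tx":0.011,"ty":0.013,"tz":0.25,"rx":0,"ry":0,"rz":0},
    {"tx":0.011,"ty":0.013,"tz":0.25,"rx":0,"ry":0,"rz":0},
  ],
)

```text
time_s: 13.07
ee_pos: [0.501, -0.2508, 0.0372]
ee_rot: [-0.004, 0.772, 0.635, -0.001]
force: [-0.6, 0.2, -0.6]
grip_width: 0.0399
grip_force: 0.0
```

jog_arm(
  commands=[
    {"tx":0,"ty":0,"tz":0,"rx":0,"ry":0,"rz":0},
    {"tx":0,"ty":0,"tz":0,"rx":0,"ry":0,"rz":0},
    {"tx":0,"ty":0,"tz":0,"rx":0,"ry":0,"rz":0},
    {"tx":0,"ty":0,"tz":0,"rx":0,"ry":0,"rz":0},
    {"tx":0,"ty":0,"tz":0,"rx":0,"ry":0,"rz":0},
  ],
  fingers=1,
  squeeze=35,
)

```text
time_s: 13.48
ee_pos: [0.5042, -0.2538, 0.0435]
ee_rot: [-0.0, 0.772, 0.636, -0.001]
force: [-7.3, -0.9, 1.8]
grip_width: 0.0156
grip_force: 34.3
```

jog_arm(
  commands=[
    {"tx":0,"ty":0,"tz":0,"rx":0,"ry":0,"rz":0},
    {"tx":0,"ty":0,"tz":0,"rx":0,"ry":0,"rz":0},
    {"tx":0,"ty":0,"tz":-0.02,"rx":0,"ry":0,"rz":0},
    {"tx":0,"ty":0,"tz":-0.04,"rx":0,"ry":0,"rz":0},
    {"tx":0,"ty":0,"tz":-0.06,"rx":0,"ry":0,"rz":0},
  ],
)

```text
time_s: 13.9
ee_pos: [0.5043, -0.2533, 0.0668]
ee_rot: [-0.001, 0.772, 0.635, -0.0]
force: [-2.9, 0.1, -2.5]
grip_width: 0.0157
grip_force: 34.6
```

jog_arm(
  commands=[
    {"tx":0,"ty":0,"tz":-0.08,"rx":0,"ry":0,"rz":0},
    {"tx":0,"ty":0,"tz":-0.17,"rx":0,"ry":0,"rz":0},
    {"tx":0,"ty":0,"tz":-0.26,"rx":0,"ry":0,"rz":0},
    {"tx":0,"ty":0,"tz":-0.35,"rx":0,"ry":0,"rz":0},
    {"tx":0,"ty":0,"tz":-0.43,"rx":0,"ry":0,"rz":0},
  ],
)

```text
time_s: 14.32
ee_pos: [0.506, -0.254, 0.2426]
ee_rot: [0.002, 0.772, 0.635, 0.001]
force: [1.0, -0.6, -1.7]
grip_width: 0.0155
grip_force: 34.8
```

```bash
python3 - <<'E'
from h import *
s=arm.get_state();print(np.round(s['ee_pos'],4),s['grip_width'])
print(need(c2w([-.010,-.022,.24]),10.2))
E
python3 tabs.py
```

```text
[ 0.506  -0.254   0.2426] 0.015484982282313646
(array([ 1.18 , -0.083,  0.004]), array([ 0.0014,  0.0008, -0.1184]))
tcp [ 0.506  -0.254   0.2426]
532 [ 554.5 -271.5] [40.  16.4] 79.5
538 [ 444.8 -249.9] [40.  16.8] 79.0
```

jog_arm(
  commands=[
    {"tx":0.08,"ty":-0.006,"tz":0,"rx":0,"ry":0,"rz":-0.039},
    {"tx":0.16,"ty":-0.011,"tz":0,"rx":0,"ry":0,"rz":-0.078},
    {"tx":0.24,"ty":-0.017,"tz":0,"rx":0,"ry":0,"rz":-0.118},
    {"tx":0.32,"ty":-0.022,"tz":0,"rx":0,"ry":0,"rz":-0.118},
    {"tx":0.4,"ty":-0.028,"tz":0,"rx":0,"ry":0,"rz":-0.118},
  ],
)

```text
time_s: 14.78
ee_pos: [0.5256, -0.0932, 0.2396]
ee_rot: [0.001, 0.642, 0.767, 0.001]
force: [0.1, 0.3, 0.1]
grip_width: 0.0158
grip_force: 34.8
```

jog_arm(
  commands=[
    {"tx":0.075,"ty":0.023,"tz":0,"rx":0,"ry":0,"rz":0},
    {"tx":0.15,"ty":0.046,"tz":0,"rx":0,"ry":0,"rz":0},
    {"tx":0.225,"ty":0.07,"tz":0,"rx":0,"ry":0,"rz":0},
    {"tx":0.3,"ty":0.093,"tz":0,"rx":0,"ry":0,"rz":0},
    {"tx":0.373,"ty":0.116,"tz":0,"rx":0,"ry":0,"rz":0},
  ],
)

```text
time_s: 15.2
ee_pos: [0.545, 0.0624, 0.2397]
ee_rot: [0.001, 0.642, 0.767, 0.001]
force: [-0.1, 0.0, -0.7]
grip_width: 0.0158
grip_force: 34.8
```

jog_arm(
  commands=[
    {"tx":0.075,"ty":0.023,"tz":0,"rx":0,"ry":0,"rz":0},
    {"tx":0.15,"ty":0.046,"tz":0,"rx":0,"ry":0,"rz":0},
    {"tx":0.225,"ty":0.07,"tz":0,"rx":0,"ry":0,"rz":0},
    {"tx":0.3,"ty":0.093,"tz":0,"rx":0,"ry":0,"rz":0},
    {"tx":0.373,"ty":0.116,"tz":0,"rx":0,"ry":0,"rz":0},
  ],
)

```text
time_s: 15.62
ee_pos: [0.5643, 0.2177, 0.2396]
ee_rot: [0.001, 0.642, 0.767, 0.001]
force: [0.8, 0.5, -0.3]
grip_width: 0.0158
grip_force: 34.8
```

jog_arm(
  commands=[
    {"tx":0,"ty":0,"tz":0.02,"rx":0,"ry":0,"rz":0},
    {"tx":0,"ty":0,"tz":0.02,"rx":0,"ry":0,"rz":0},
    {"tx":0,"ty":0,"tz":0.02,"rx":0,"ry":0,"rz":0},
  ],
)

```text
time_s: 15.87
ee_pos: [0.5635, 0.2155, 0.2302]
ee_rot: [0.0, 0.642, 0.767, -0.0]
force: [0.7, 0.2, -0.6]
grip_width: 0.0159
grip_force: 34.8
```

```bash
python3 cased.py; python3 - <<'E'
from h import *
s=arm.get_state();print(s['grip_width'])
print(need(c2w([-.010,-.022,.0445]),10.2))
E
```

```text
tcp [-0.01   -0.0214  0.2302] 15.8667
block top 3391 [-10. -71.] [46. 99.] 90 ext [[-58.0, -93.0], [38.0, -49.0]]
floor 12961 [0. 0.] [140. 188.] 0 ext [[-67.0, -88.0], [69.0, 92.0]]
0.01597138732716831
(array([0.001, 0.001, 0.465]), array([ 0.0001,  0.0001, -0.0005]))
```

jog_arm(
  commands=[
    {"tx":0,"ty":0,"tz":0.09,"rx":0,"ry":0,"rz":0},
    {"tx":0,"ty":0,"tz":0.18,"rx":0,"ry":0,"rz":0},
    {"tx":0,"ty":0,"tz":0.27,"rx":0,"ry":0,"rz":0},
    {"tx":0,"ty":0,"tz":0.35,"rx":0,"ry":0,"rz":0},
    {"tx":0,"ty":0,"tz":0.4,"rx":0,"ry":0,"rz":0},
  ],
)

```text
time_s: 16.33
ee_pos: [0.562, 0.2136, 0.067]
ee_rot: [-0.001, 0.643, 0.766, -0.002]
force: [-0.2, -0.9, -1.5]
grip_width: 0.0156
grip_force: 34.8
```

jog_arm(
  commands=[
    {"tx":0,"ty":0,"tz":0.02,"rx":0,"ry":0,"rz":0},
    {"tx":0,"ty":0,"tz":0.04,"rx":0,"ry":0,"rz":0},
    {"tx":0,"ty":0,"tz":0.055,"rx":0,"ry":0,"rz":0},
    {"tx":0,"ty":0,"tz":0.06,"rx":0,"ry":0,"rz":0},
    {"tx":0,"ty":0,"tz":0.06,"rx":0,"ry":0,"rz":0},
  ],
)

```text
time_s: 16.75
ee_pos: [0.5646, 0.2155, 0.0471]
ee_rot: [0.0, 0.642, 0.767, 0.001]
force: [0.2, -0.4, -1.4]
grip_width: 0.0156
grip_force: 34.8
```

jog_arm(
  commands=[
    {"tx":0,"ty":0,"tz":0,"rx":0,"ry":0,"rz":0},
    {"tx":0,"ty":0,"tz":0.005,"rx":0,"ry":0,"rz":0},
    {"tx":0,"ty":0,"tz":0.005,"rx":0,"ry":0,"rz":0},
    {"tx":0,"ty":0,"tz":0.005,"rx":0,"ry":0,"rz":0},
  ],
)

```text
time_s: 17.08
ee_pos: [0.5639, 0.2157, 0.0446]
ee_rot: [0.0, 0.642, 0.767, 0.0]
force: [0.0, 0.4, -1.3]
grip_width: 0.0156
grip_force: 34.8
```

jog_arm(
  commands=[
    {"tx":0,"ty":0,"tz":0.004,"rx":0,"ry":0,"rz":0},
    {"tx":0,"ty":0,"tz":0.004,"rx":0,"ry":0,"rz":0},
  ],
)

```text
time_s: 17.25
ee_pos: [0.5639, 0.2157, 0.0427]
ee_rot: [0.0, 0.642, 0.767, 0.0]
force: [-1.0, -0.5, -0.3]
grip_width: 0.0156
grip_force: 34.8
```

jog_arm(
  commands=[
    {"tx":0,"ty":0,"tz":0,"rx":0,"ry":0,"rz":0},
    {"tx":0,"ty":0,"tz":0,"rx":0,"ry":0,"rz":0},
    {"tx":0,"ty":0,"tz":0,"rx":0,"ry":0,"rz":0},
  ],
  fingers=0.74,
)

```text
time_s: 17.5
ee_pos: [0.5638, 0.2156, 0.0426]
ee_rot: [0.0, 0.642, 0.767, 0.0]
force: [0.6, 0.3, 0.0]
grip_width: 0.0214
grip_force: 0.0
```

jog_arm(
  commands=[
    {"tx":0,"ty":0,"tz":-0.08,"rx":0,"ry":0,"rz":0},
    {"tx":0,"ty":0,"tz":-0.17,"rx":0,"ry":0,"rz":0},
    {"tx":0,"ty":0,"tz":-0.26,"rx":0,"ry":0,"rz":0},
    {"tx":0,"ty":0,"tz":-0.35,"rx":0,"ry":0,"rz":0},
    {"tx":0,"ty":0,"tz":-0.45,"rx":0,"ry":0,"rz":0},
  ],
)

```text
time_s: 17.92
ee_pos: [0.5629, 0.2153, 0.2234]
ee_rot: [-0.0, 0.642, 0.767, -0.001]
force: [0.5, -0.4, -0.7]
grip_width: 0.0229
grip_force: 0.0
```

```bash
python3 cased.py; python3 - <<'E'
from h import *
s=arm.get_state();print(s['grip_width'],np.round(s['ee_pos'],4))
print(need([.5575,-.267,.22],-10.8))
E
```

```text
tcp [-0.01   -0.0208  0.2234] 17.9167
block top 3578 [-10. -54.] [98. 81.] 0 ext [[-58.0, -93.0], [38.0, -48.0]]
floor 12736 [0. 0.] [188. 140.] 90 ext [[-68.0, -88.0], [69.0, 93.0]]
tabs 591 [-17. -21.] [39. 16.] 0 ext [[-36.0, -29.0], [2.0, -13.0]]
0.022638618129536933 [0.5674 0.2166 0.2342]
(array([-1.186, -0.237,  0.031]), array([ 0.004 , -0.001 ,  0.1163]))
```

jog_arm(
  commands=[
    {"tx":-0.08,"ty":-0.016,"tz":0,"rx":0,"ry":0,"rz":0.039},
    {"tx":-0.16,"ty":-0.032,"tz":0,"rx":0,"ry":0,"rz":0.078},
    {"tx":-0.24,"ty":-0.048,"tz":0,"rx":0,"ry":0,"rz":0.1163},
    {"tx":-0.32,"ty":-0.064,"tz":0,"rx":0,"ry":0,"rz":0.1163},
    {"tx":-0.395,"ty":-0.079,"tz":0,"rx":0,"ry":0,"rz":0.1163},
  ],
  fingers=0.54,
)

```text
time_s: 18.38
ee_pos: [0.5602, 0.0529, 0.2226]
ee_rot: [0.0, 0.771, 0.637, 0.0]
force: [-0.0, -0.0, 0.5]
grip_width: 0.0393
grip_force: 0.0
```

jog_arm(
  commands=[
    {"tx":-0.08,"ty":0.013,"tz":0,"rx":0,"ry":0,"rz":0},
    {"tx":-0.16,"ty":0.027,"tz":0,"rx":0,"ry":0,"rz":0},
    {"tx":-0.24,"ty":0.04,"tz":0,"rx":0,"ry":0,"rz":0},
    {"tx":-0.32,"ty":0.054,"tz":0,"rx":0,"ry":0,"rz":0},
    {"tx":-0.398,"ty":0.067,"tz":0,"rx":0,"ry":0,"rz":0},
  ],
)

```text
time_s: 18.8
ee_pos: [0.5566, -0.1086, 0.2226]
ee_rot: [0.0, 0.771, 0.637, 0.0]
force: [-0.1, 1.0, 0.0]
grip_width: 0.0402
grip_force: 0.0
```

jog_arm(
  commands=[
    {"tx":-0.08,"ty":0.013,"tz":0,"rx":0,"ry":0,"rz":0},
    {"tx":-0.16,"ty":0.027,"tz":0.05,"rx":0,"ry":0,"rz":0},
    {"tx":-0.24,"ty":0.04,"tz":0.11,"rx":0,"ry":0,"rz":0},
    {"tx":-0.32,"ty":0.054,"tz":0.16,"rx":0,"ry":0,"rz":0},
    {"tx":-0.398,"ty":0.067,"tz":0.21,"rx":0,"ry":0,"rz":0},
  ],
)

```text
time_s: 19.22
ee_pos: [0.5529, -0.27, 0.1375]
ee_rot: [0.0, 0.771, 0.637, 0.0]
force: [0.5, 0.5, -0.2]
grip_width: 0.0401
grip_force: 0.0
```

jog_arm(
  commands=[
    {"tx":0,"ty":0,"tz":0.08,"rx":0,"ry":0,"rz":0},
    {"tx":0,"ty":0,"tz":0.08,"rx":0,"ry":0,"rz":0},
    {"tx":0,"ty":0,"tz":0.08,"rx":0,"ry":0,"rz":0},
  ],
)

```text
time_s: 19.47
ee_pos: [0.5515, -0.2674, 0.1043]
ee_rot: [-0.003, 0.771, 0.637, -0.001]
force: [-0.4, 0.0, 1.1]
grip_width: 0.0402
grip_force: 0.0
```

```bash
python3 tabs.py; python3 -c "
from h import *
print(need([.557,-.2665,.041],-10.8))"
```

```text
tcp [ 0.5515 -0.2674  0.1043]
1296 [ 554.3 -271.1] [39.5 16.1] 80.0
1008 [ 445.6 -249.2] [38.1 17.1] 77.2
(array([0.005, 0.009, 0.164]), array([-0.0004, -0.0003, -0.    ]))
```

jog_arm(
  commands=[
    {"tx":0.005,"ty":0.009,"tz":0.06,"rx":0,"ry":0,"rz":0},
    {"tx":0.005,"ty":0.009,"tz":0.12,"rx":0,"ry":0,"rz":0},
    {"tx":0.005,"ty":0.009,"tz":0.155,"rx":0,"ry":0,"rz":0},
    {"tx":0.005,"ty":0.009,"tz":0.162,"rx":0,"ry":0,"rz":0},
    {"tx":0.005,"ty":0.009,"tz":0.162,"rx":0,"ry":0,"rz":0},
  ],
)

```text
time_s: 19.93
ee_pos: [0.5573, -0.2663, 0.042]
ee_rot: [-0.0, 0.77, 0.638, -0.0]
force: [0.1, -0.7, 0.2]
grip_width: 0.04
grip_force: 0.0
```

jog_arm(
  commands=[
    {"tx":0,"ty":0,"tz":0,"rx":0,"ry":0,"rz":0},
    {"tx":0,"ty":0,"tz":0,"rx":0,"ry":0,"rz":0},
    {"tx":0,"ty":0,"tz":0,"rx":0,"ry":0,"rz":0},
    {"tx":0,"ty":0,"tz":0,"rx":0,"ry":0,"rz":0},
    {"tx":0,"ty":0,"tz":0,"rx":0,"ry":0,"rz":0},
  ],
  fingers=1,
)

```text
time_s: 20.35
ee_pos: [0.5575, -0.2674, 0.0425]
ee_rot: [0.0, 0.771, 0.637, 0.0]
force: [0.2, -0.2, -1.0]
grip_width: 0.0154
grip_force: 35.0
```

jog_arm(
  commands=[
    {"tx":0,"ty":0,"tz":0,"rx":0,"ry":0,"rz":0},
    {"tx":0,"ty":0,"tz":0,"rx":0,"ry":0,"rz":0},
    {"tx":0,"ty":0,"tz":-0.02,"rx":0,"ry":0,"rz":0},
    {"tx":0,"ty":0,"tz":-0.04,"rx":0,"ry":0,"rz":0},
    {"tx":0,"ty":0,"tz":-0.06,"rx":0,"ry":0,"rz":0},
  ],
)

```text
time_s: 20.77
ee_pos: [0.5572, -0.2671, 0.0665]
ee_rot: [-0.0, 0.771, 0.637, -0.0]
force: [0.4, -1.2, -0.7]
grip_width: 0.0158
grip_force: 35.0
```

jog_arm(
  commands=[
    {"tx":0,"ty":0,"tz":-0.08,"rx":0,"ry":0,"rz":0},
    {"tx":0,"ty":0,"tz":-0.17,"rx":0,"ry":0,"rz":0},
    {"tx":0,"ty":0,"tz":-0.26,"rx":0,"ry":0,"rz":0},
    {"tx":0,"ty":0,"tz":-0.35,"rx":0,"ry":0,"rz":0},
    {"tx":0,"ty":0,"tz":-0.43,"rx":0,"ry":0,"rz":0},
  ],
)

```text
time_s: 21.18
ee_pos: [0.5575, -0.2672, 0.2415]
ee_rot: [0.001, 0.771, 0.637, 0.0]
force: [-0.1, 0.6, -0.6]
grip_width: 0.0156
grip_force: 35.0
```

```bash
python3 - <<'E'
from h import *
arm.read_camera('top')
s=arm.get_state();print(np.round(s['ee_pos'],4),s['grip_width'])
print(need(c2w([-.010,.025,.24]),10.2))
E
python3 tabs.py
```

```text
[ 0.5603 -0.269   0.2495] 0.015585310960055141
(array([ 1.15 , -0.328,  0.014]), array([ 0.0036,  0.0023, -0.1167]))
tcp [ 0.5603 -0.269   0.2495]
474 [ 445.  -250.4] [40.5 16.4] 78.2
```

jog_arm(
  commands=[
    {"tx":0.077,"ty":-0.022,"tz":0,"rx":0,"ry":0,"rz":-0.039},
    {"tx":0.153,"ty":-0.044,"tz":0,"rx":0,"ry":0,"rz":-0.078},
    {"tx":0.23,"ty":-0.066,"tz":0,"rx":0,"ry":0,"rz":-0.117},
    {"tx":0.31,"ty":-0.088,"tz":0,"rx":0,"ry":0,"rz":-0.117},
    {"tx":0.383,"ty":-0.109,"tz":0,"rx":0,"ry":0,"rz":-0.117},
  ],
)

```text
time_s: 21.7
ee_pos: [0.5424, -0.1067, 0.2375]
ee_rot: [-0.0, 0.641, 0.768, 0.0]
force: [0.5, -0.8, -0.3]
grip_width: 0.0156
grip_force: 35.0
```

jog_arm(
  commands=[
    {"tx":0.08,"ty":0.007,"tz":0,"rx":0,"ry":0,"rz":0},
    {"tx":0.16,"ty":0.014,"tz":0,"rx":0,"ry":0,"rz":0},
    {"tx":0.24,"ty":0.021,"tz":0,"rx":0,"ry":0,"rz":0},
    {"tx":0.32,"ty":0.028,"tz":0,"rx":0,"ry":0,"rz":0},
    {"tx":0.397,"ty":0.036,"tz":0,"rx":0,"ry":0,"rz":0},
  ],
)

```text
time_s: 22.12
ee_pos: [0.5282, 0.0521, 0.2376]
ee_rot: [-0.0, 0.641, 0.767, -0.0]
force: [-0.5, -0.3, -1.5]
grip_width: 0.0156
grip_force: 35.0
```

jog_arm(
  commands=[
    {"tx":0.08,"ty":0.007,"tz":0,"rx":0,"ry":0,"rz":0},
    {"tx":0.16,"ty":0.014,"tz":0,"rx":0,"ry":0,"rz":0},
    {"tx":0.24,"ty":0.021,"tz":0,"rx":0,"ry":0,"rz":0},
    {"tx":0.32,"ty":0.028,"tz":0,"rx":0,"ry":0,"rz":0},
    {"tx":0.397,"ty":0.036,"tz":0,"rx":0,"ry":0,"rz":0},
  ],
)

```text
time_s: 22.53
ee_pos: [0.5142, 0.2109, 0.2376]
ee_rot: [-0.0, 0.641, 0.768, -0.0]
force: [0.5, -0.7, -2.0]
grip_width: 0.0157
grip_force: 35.0
```

jog_arm(
  commands=[
    {"tx":0,"ty":0,"tz":0.02,"rx":0,"ry":0,"rz":0},
    {"tx":0,"ty":0,"tz":0.02,"rx":0,"ry":0,"rz":0},
    {"tx":0,"ty":0,"tz":0.02,"rx":0,"ry":0,"rz":0},
    {"tx":0,"ty":0,"tz":0.02,"rx":0,"ry":0,"rz":0},
  ],
)

```text
time_s: 22.87
ee_pos: [0.5149, 0.2083, 0.2296]
ee_rot: [-0.0, 0.641, 0.767, -0.0]
force: [-0.6, -0.1, -1.3]
grip_width: 0.0155
grip_force: 35.0
```

```bash
python3 cased.py; python3 - <<'E'
from h import *
s=arm.get_state();print(s['grip_width'])
print(need(c2w([-.010,.025,.0435]),10.2))
E
```

```text
tcp [-0.0084  0.0277  0.2296] 22.8667
block top 3273 [-10. -54.] [97. 81.] 0 ext [[-57.0, -93.0], [38.0, -13.0]]
floor 11233 [0. 0.] [188. 140.] 90 ext [[-68.0, -88.0], [69.0, 93.0]]
tabs 566 [-18. -22.] [40. 16.] 2 ext [[-38.0, -29.0], [2.0, -13.0]]
0.01566126289854504
(array([-0.003,  0.006,  0.466]), array([-0.    ,  0.0001, -0.0002]))
```

jog_arm(
  commands=[
    {"tx":-0.003,"ty":0.006,"tz":0.09,"rx":0,"ry":0,"rz":0},
    {"tx":-0.003,"ty":0.006,"tz":0.18,"rx":0,"ry":0,"rz":0},
    {"tx":-0.003,"ty":0.006,"tz":0.27,"rx":0,"ry":0,"rz":0},
    {"tx":-0.003,"ty":0.006,"tz":0.35,"rx":0,"ry":0,"rz":0},
    {"tx":-0.003,"ty":0.006,"tz":0.4,"rx":0,"ry":0,"rz":0},
  ],
)

```text
time_s: 23.33
ee_pos: [0.5158, 0.2067, 0.0663]
ee_rot: [-0.001, 0.642, 0.767, -0.002]
force: [-0.4, 0.6, -1.7]
grip_width: 0.016
grip_force: 35.0
```

jog_arm(
  commands=[
    {"tx":0,"ty":0,"tz":0.02,"rx":0,"ry":0,"rz":0},
    {"tx":0,"ty":0,"tz":0.04,"rx":0,"ry":0,"rz":0},
    {"tx":0,"ty":0,"tz":0.055,"rx":0,"ry":0,"rz":0},
    {"tx":0,"ty":0,"tz":0.065,"rx":0,"ry":0,"rz":0},
    {"tx":0,"ty":0,"tz":0.065,"rx":0,"ry":0,"rz":0},
  ],
)

```text
time_s: 23.75
ee_pos: [0.5182, 0.2085, 0.0443]
ee_rot: [0.0, 0.641, 0.767, 0.0]
force: [-0.4, -0.2, -0.6]
grip_width: 0.016
grip_force: 35.0
```

jog_arm(
  commands=[
    {"tx":0,"ty":0,"tz":0,"rx":0,"ry":0,"rz":0},
    {"tx":0,"ty":0,"tz":0.004,"rx":0,"ry":0,"rz":0},
    {"tx":0,"ty":0,"tz":0.004,"rx":0,"ry":0,"rz":0},
    {"tx":0,"ty":0,"tz":0.004,"rx":0,"ry":0,"rz":0},
  ],
)

```text
time_s: 24.08
ee_pos: [0.5178, 0.2086, 0.0427]
ee_rot: [0.0, 0.641, 0.767, 0.0]
force: [-0.5, 0.2, -1.3]
grip_width: 0.0161
grip_force: 35.0
```

jog_arm(
  commands=[
    {"tx":0,"ty":0,"tz":0,"rx":0,"ry":0,"rz":0},
    {"tx":0,"ty":0,"tz":0,"rx":0,"ry":0,"rz":0},
    {"tx":0,"ty":0,"tz":0,"rx":0,"ry":0,"rz":0},
  ],
  fingers=0.74,
)

```text
time_s: 24.33
ee_pos: [0.5177, 0.2086, 0.0424]
ee_rot: [0.0, 0.641, 0.767, 0.0]
force: [0.3, -0.0, -0.1]
grip_width: 0.0219
grip_force: 0.0
```

jog_arm(
  commands=[
    {"tx":0,"ty":0,"tz":-0.08,"rx":0,"ry":0,"rz":0},
    {"tx":0,"ty":0,"tz":-0.17,"rx":0,"ry":0,"rz":0},
    {"tx":0,"ty":0,"tz":-0.26,"rx":0,"ry":0,"rz":0},
    {"tx":0,"ty":0,"tz":-0.35,"rx":0,"ry":0,"rz":0},
    {"tx":0,"ty":0,"tz":-0.45,"rx":0,"ry":0,"rz":0},
  ],
)

```text
time_s: 24.75
ee_pos: [0.5168, 0.2083, 0.2232]
ee_rot: [-0.0, 0.641, 0.767, -0.0]
force: [0.8, 0.2, 0.6]
grip_width: 0.0226
grip_force: 0.0
```

jog_arm(
  commands=[
    {"tx":0,"ty":0,"tz":0,"rx":0,"ry":0,"rz":0},
    {"tx":0,"ty":0,"tz":0,"rx":0,"ry":0,"rz":0},
  ],
)

```text
time_s: 24.92
ee_pos: [0.5197, 0.2091, 0.2261]
ee_rot: [0.002, 0.641, 0.767, 0.003]
force: [-0.9, -0.1, -0.7]
grip_width: 0.0223
grip_force: 0.0
```

```bash
python3 cased.py; python3 - <<'E'
from h import *
s=arm.get_state();print(s['grip_width'],np.round(s['ee_pos'],4))
print(need([.4475,-.2455,.22],-10.8))
E
```

```text
tcp [-0.0085  0.0229  0.2261] 24.9167
block top 3370 [ -9. -30.] [ 97. 127.] 0 ext [[-57.0, -94.0], [38.0, -13.0]]
floor 11134 [-0.  0.] [140. 188.] 0 ext [[-69.0, -89.0], [69.0, 93.0]]
tabs 1164 [-15.   2.] [65. 40.] 85 ext [[-36.0, -29.0], [6.0, 33.0]]
0.022245815044887558 [0.5181 0.2087 0.2233]
(array([-1.086, -0.376,  0.007]), array([ 0.0008, -0.0002,  0.117 ]))
```

jog_arm(
  commands=[
    {"tx":-0.075,"ty":-0.025,"tz":0,"rx":0,"ry":0,"rz":0.039},
    {"tx":-0.15,"ty":-0.05,"tz":0,"rx":0,"ry":0,"rz":0.078},
    {"tx":-0.22,"ty":-0.075,"tz":0,"rx":0,"ry":0,"rz":0.117},
    {"tx":-0.29,"ty":-0.1,"tz":0,"rx":0,"ry":0,"rz":0.117},
    {"tx":-0.362,"ty":-0.125,"tz":0,"rx":0,"ry":0,"rz":0.117},
  ],
  fingers=0.54,
)

```text
time_s: 25.38
ee_pos: [0.4923, 0.0561, 0.2197]
ee_rot: [-0.001, 0.771, 0.637, -0.002]
force: [0.6, 0.2, 0.1]
grip_width: 0.0385
grip_force: 0.0
```

jog_arm(
  commands=[
    {"tx":-0.08,"ty":0.003,"tz":0,"rx":0,"ry":0,"rz":0},
    {"tx":-0.16,"ty":0.006,"tz":0,"rx":0,"ry":0,"rz":0},
    {"tx":-0.24,"ty":0.009,"tz":0,"rx":0,"ry":0,"rz":0},
    {"tx":-0.32,"ty":0.011,"tz":0,"rx":0,"ry":0,"rz":0},
    {"tx":-0.383,"ty":0.013,"tz":0,"rx":0,"ry":0,"rz":0},
  ],
)

```text
time_s: 25.8
ee_pos: [0.4686, -0.096, 0.2199]
ee_rot: [-0.001, 0.771, 0.637, -0.001]
force: [0.4, -0.4, 1.6]
grip_width: 0.0399
grip_force: 0.0
```

jog_arm(
  commands=[
    {"tx":-0.08,"ty":0.003,"tz":0,"rx":0,"ry":0,"rz":0},
    {"tx":-0.16,"ty":0.006,"tz":0.05,"rx":0,"ry":0,"rz":0},
    {"tx":-0.24,"ty":0.009,"tz":0.11,"rx":0,"ry":0,"rz":0},
    {"tx":-0.32,"ty":0.011,"tz":0.16,"rx":0,"ry":0,"rz":0},
    {"tx":-0.383,"ty":0.013,"tz":0.21,"rx":0,"ry":0,"rz":0},
  ],
)

```text
time_s: 26.22
ee_pos: [0.4448, -0.247, 0.135]
ee_rot: [-0.002, 0.771, 0.637, -0.001]
force: [0.5, 0.5, 0.2]
grip_width: 0.0399
grip_force: 0.0
```

jog_arm(
  commands=[
    {"tx":0,"ty":0,"tz":0.05,"rx":0,"ry":0,"rz":0},
    {"tx":0,"ty":0,"tz":0.08,"rx":0,"ry":0,"rz":0},
    {"tx":0,"ty":0,"tz":0.08,"rx":0,"ry":0,"rz":0},
    {"tx":0,"ty":0,"tz":0.08,"rx":0,"ry":0,"rz":0},
  ],
)

```text
time_s: 26.55
ee_pos: [0.4459, -0.2444, 0.1046]
ee_rot: [-0.002, 0.77, 0.638, -0.0]
force: [-0.2, -0.6, 0.2]
grip_width: 0.0399
grip_force: 0.0
```

```bash
python3 tabs.py; python3 -c "
from h import *
print(need([.4475,-.2455,.042],-10.8))"
```

```text
tcp [ 0.4459 -0.2444  0.1046]
1262 [ 444.4 -249.8] [39.7 15.7] 79.9
(array([-0.001,  0.002,  0.16 ]), array([-0.0003, -0.0002,  0.0003]))
```

jog_arm(
  commands=[
    {"tx":-0.001,"ty":0.002,"tz":0.06,"rx":0,"ry":0,"rz":0},
    {"tx":-0.001,"ty":0.002,"tz":0.12,"rx":0,"ry":0,"rz":0},
    {"tx":-0.001,"ty":0.002,"tz":0.15,"rx":0,"ry":0,"rz":0},
    {"tx":-0.001,"ty":0.002,"tz":0.158,"rx":0,"ry":0,"rz":0},
    {"tx":-0.001,"ty":0.002,"tz":0.158,"rx":0,"ry":0,"rz":0},
  ],
)

```text
time_s: 27.02
ee_pos: [0.4475, -0.2457, 0.0429]
ee_rot: [-0.0, 0.77, 0.638, -0.0]
force: [-0.1, -0.2, -0.3]
grip_width: 0.0402
grip_force: 0.0
```

jog_arm(
  commands=[
    {"tx":0,"ty":0,"tz":0,"rx":0,"ry":0,"rz":0},
    {"tx":0,"ty":0,"tz":0,"rx":0,"ry":0,"rz":0},
    {"tx":0,"ty":0,"tz":0,"rx":0,"ry":0,"rz":0},
    {"tx":0,"ty":0,"tz":0,"rx":0,"ry":0,"rz":0},
    {"tx":0,"ty":0,"tz":0,"rx":0,"ry":0,"rz":0},
  ],
  fingers=1,
)

```text
time_s: 27.43
ee_pos: [0.4476, -0.2465, 0.0435]
ee_rot: [0.0, 0.771, 0.637, -0.0]
force: [-0.2, 0.7, -2.0]
grip_width: 0.0158
grip_force: 34.9
```

jog_arm(
  commands=[
    {"tx":0,"ty":0,"tz":0,"rx":0,"ry":0,"rz":0},
    {"tx":0,"ty":0,"tz":0,"rx":0,"ry":0,"rz":0},
    {"tx":0,"ty":0,"tz":-0.02,"rx":0,"ry":0,"rz":0},
    {"tx":0,"ty":0,"tz":-0.04,"rx":0,"ry":0,"rz":0},
    {"tx":0,"ty":0,"tz":-0.06,"rx":0,"ry":0,"rz":0},
  ],
)

```text
time_s: 27.85
ee_pos: [0.4476, -0.2464, 0.0678]
ee_rot: [0.0, 0.771, 0.637, 0.0]
force: [-0.1, 0.7, -1.1]
grip_width: 0.0155
grip_force: 34.9
```

jog_arm(
  commands=[
    {"tx":0,"ty":0,"tz":-0.08,"rx":0,"ry":0,"rz":0},
    {"tx":0,"ty":0,"tz":-0.17,"rx":0,"ry":0,"rz":0},
    {"tx":0,"ty":0,"tz":-0.26,"rx":0,"ry":0,"rz":0},
    {"tx":0,"ty":0,"tz":-0.35,"rx":0,"ry":0,"rz":0},
    {"tx":0,"ty":0,"tz":-0.43,"rx":0,"ry":0,"rz":0},
  ],
)

```text
time_s: 28.27
ee_pos: [0.4478, -0.2465, 0.2426]
ee_rot: [0.001, 0.771, 0.637, 0.0]
force: [0.9, -0.3, -0.7]
grip_width: 0.0154
grip_force: 34.9
```

jog_arm(
  commands=[
    {"tx":0,"ty":0,"tz":0,"rx":0,"ry":0,"rz":0},
    {"tx":0,"ty":0,"tz":0,"rx":0,"ry":0,"rz":0},
    {"tx":0,"ty":0,"tz":0,"rx":0,"ry":0,"rz":0},
  ],
)

```text
time_s: 28.52
ee_pos: [0.4473, -0.2461, 0.2389]
ee_rot: [0.0, 0.771, 0.637, 0.0]
force: [0.2, -0.2, -1.8]
grip_width: 0.016
grip_force: 34.9
```

```bash
python3 - <<'E'
from h import *
s=arm.get_state();print(np.round(s['ee_pos'],4),s['grip_width'])
print(need(c2w([-.010,.070,.24]),10.2))
E
```

```text
[ 0.4473 -0.2461  0.2389] 0.016049969720281745
(array([ 1.106, -0.144, -0.003]), array([ 0.    ,  0.    , -0.1167]))
```

jog_arm(
  commands=[
    {"tx":0.075,"ty":-0.01,"tz":0,"rx":0,"ry":0,"rz":-0.039},
    {"tx":0.15,"ty":-0.02,"tz":0,"rx":0,"ry":0,"rz":-0.078},
    {"tx":0.22,"ty":-0.03,"tz":0,"rx":0,"ry":0,"rz":-0.117},
    {"tx":0.3,"ty":-0.04,"tz":0,"rx":0,"ry":0,"rz":-0.117},
    {"tx":0.369,"ty":-0.048,"tz":0,"rx":0,"ry":0,"rz":-0.117},
  ],
)

```text
time_s: 28.93
ee_pos: [0.4549, -0.0956, 0.2366]
ee_rot: [-0.002, 0.641, 0.768, -0.0]
force: [0.5, -0.6, -0.7]
grip_width: 0.0158
grip_force: 34.9
```

jog_arm(
  commands=[
    {"tx":0.073,"ty":0.018,"tz":0,"rx":0,"ry":0,"rz":0},
    {"tx":0.146,"ty":0.035,"tz":0,"rx":0,"ry":0,"rz":0},
    {"tx":0.22,"ty":0.053,"tz":0,"rx":0,"ry":0,"rz":0},
    {"tx":0.29,"ty":0.07,"tz":0,"rx":0,"ry":0,"rz":0},
    {"tx":0.361,"ty":0.087,"tz":0,"rx":0,"ry":0,"rz":0},
  ],
)

```text
time_s: 29.35
ee_pos: [0.4634, 0.0521, 0.2368]
ee_rot: [-0.002, 0.641, 0.767, -0.001]
force: [0.4, 0.1, -0.9]
grip_width: 0.0154
grip_force: 34.9
```

jog_arm(
  commands=[
    {"tx":0.073,"ty":0.018,"tz":0,"rx":0,"ry":0,"rz":0},
    {"tx":0.146,"ty":0.035,"tz":0,"rx":0,"ry":0,"rz":0},
    {"tx":0.22,"ty":0.053,"tz":0,"rx":0,"ry":0,"rz":0},
    {"tx":0.29,"ty":0.07,"tz":0,"rx":0,"ry":0,"rz":0},
    {"tx":0.361,"ty":0.087,"tz":0,"rx":0,"ry":0,"rz":0},
  ],
)

```text
time_s: 29.77
ee_pos: [0.472, 0.2, 0.2366]
ee_rot: [-0.001, 0.641, 0.768, -0.002]
force: [-0.4, -0.7, -1.5]
grip_width: 0.0158
grip_force: 34.9
```

jog_arm(
  commands=[
    {"tx":0,"ty":0,"tz":0.02,"rx":0,"ry":0,"rz":0},
    {"tx":0,"ty":0,"tz":0.02,"rx":0,"ry":0,"rz":0},
    {"tx":0,"ty":0,"tz":0.02,"rx":0,"ry":0,"rz":0},
    {"tx":0,"ty":0,"tz":0.02,"rx":0,"ry":0,"rz":0},
  ],
)

```text
time_s: 30.1
ee_pos: [0.4729, 0.1978, 0.2299]
ee_rot: [-0.001, 0.641, 0.767, -0.001]
force: [-0.2, -0.8, -0.8]
grip_width: 0.0158
grip_force: 34.9
```

```bash
python3 cased.py; python3 - <<'E'
from h import *
s=arm.get_state();print(s['grip_width'])
print(need(c2w([-.010,.070,.0445]),10.2))
E
```

```text
tcp [-0.0114  0.0709  0.2299] 30.1
block top 3129 [-10. -30.] [127.  98.] 90 ext [[-58.0, -93.0], [38.0, 33.0]]
floor 9666 [0. 0.] [188. 140.] 90 ext [[-68.0, -89.0], [69.0, 93.0]]
tabs 1080 [-15.   2.] [66. 40.] 85 ext [[-36.0, -29.0], [6.0, 33.0]]
0.01574774646325883
(array([0.004, 0.002, 0.465]), array([-0.0004,  0.0001, -0.0002]))
```

jog_arm(
  commands=[
    {"tx":0.003,"ty":0.002,"tz":0.09,"rx":0,"ry":0,"rz":0},
    {"tx":0.003,"ty":0.002,"tz":0.18,"rx":0,"ry":0,"rz":0},
    {"tx":0.003,"ty":0.002,"tz":0.27,"rx":0,"ry":0,"rz":0},
    {"tx":0.003,"ty":0.002,"tz":0.35,"rx":0,"ry":0,"rz":0},
    {"tx":0.003,"ty":0.002,"tz":0.4,"rx":0,"ry":0,"rz":0},
  ],
)

```text
time_s: 30.57
ee_pos: [0.4721, 0.1984, 0.0676]
ee_rot: [-0.001, 0.642, 0.767, -0.002]
force: [-0.5, -0.2, -1.8]
grip_width: 0.0157
grip_force: 34.9
```

jog_arm(
  commands=[
    {"tx":0,"ty":0,"tz":0.02,"rx":0,"ry":0,"rz":0},
    {"tx":0,"ty":0,"tz":0.04,"rx":0,"ry":0,"rz":0},
    {"tx":0,"ty":0,"tz":0.055,"rx":0,"ry":0,"rz":0},
    {"tx":0,"ty":0,"tz":0.065,"rx":0,"ry":0,"rz":0},
    {"tx":0,"ty":0,"tz":0.067,"rx":0,"ry":0,"rz":0},
  ],
)

```text
time_s: 30.98
ee_pos: [0.4748, 0.2002, 0.0448]
ee_rot: [0.0, 0.641, 0.767, 0.001]
force: [0.6, -0.2, -0.7]
grip_width: 0.0159
grip_force: 34.9
```

jog_arm(
  commands=[
    {"tx":0,"ty":0,"tz":0,"rx":0,"ry":0,"rz":0},
    {"tx":0,"ty":0,"tz":0,"rx":0,"ry":0,"rz":0},
    {"tx":0,"ty":0,"tz":0,"rx":0,"ry":0,"rz":0},
  ],
  fingers=0.76,
)

```text
time_s: 31.23
ee_pos: [0.4749, 0.2004, 0.0452]
ee_rot: [0.001, 0.641, 0.768, 0.001]
force: [-0.3, -1.2, -0.4]
grip_width: 0.0199
grip_force: 0.0
```

jog_arm(
  commands=[
    {"tx":0,"ty":0,"tz":-0.08,"rx":0,"ry":0,"rz":0},
    {"tx":0,"ty":0,"tz":-0.17,"rx":0,"ry":0,"rz":0},
    {"tx":0,"ty":0,"tz":-0.26,"rx":0,"ry":0,"rz":0},
    {"tx":0,"ty":0,"tz":-0.35,"rx":0,"ry":0,"rz":0},
    {"tx":0,"ty":0,"tz":-0.45,"rx":0,"ry":0,"rz":0},
  ],
)

```text
time_s: 31.65
ee_pos: [0.4734, 0.2001, 0.2258]
ee_rot: [-0.0, 0.641, 0.768, -0.0]
force: [1.7, 0.0, -0.4]
grip_width: 0.021
grip_force: 0.0
```

jog_arm(
  commands=[
    {"tx":0,"ty":0,"tz":-0.1,"rx":0,"ry":0,"rz":0},
    {"tx":0,"ty":0,"tz":-0.2,"rx":0,"ry":0,"rz":0},
    {"tx":0,"ty":0,"tz":-0.2,"rx":0,"ry":0,"rz":0},
    {"tx":0,"ty":0,"tz":-0.2,"rx":0,"ry":0,"rz":0},
  ],
  fingers=1,
)

```text
time_s: 31.98
ee_pos: [0.4758, 0.2007, 0.3084]
ee_rot: [0.002, 0.641, 0.768, 0.003]
force: [0.2, 0.2, -0.4]
grip_width: 0.0036
grip_force: 0.0
```

```bash
python3 cased.py; python3 - <<'E'
from h import *
im,d=save('top','top1.png')
s=arm.get_state();Q=w2c(cloud('top',d).reshape(-1,3))
# lid: points beyond hinge, fit line in x-z
for y0,y1 in((-.10,-.05),(-.04,.04),(.05,.10)):
    m=(Q[:,0]>.085)&(Q[:,0]<.2)&(Q[:,2]>.095)&(Q[:,2]<.25)&(Q[:,1]>y0)&(Q[:,1]<y1);q=Q[m]
    if len(q)>20: print(len(q),'lid max z',np.percentile(q[:,2],98),'x at that',np.percentile(q[:,0],98),'fit',np.polyfit(q[:,2],q[:,0],1))
print(s['grip_width'],np.round(s['ee_pos'],3),s['qpos'])
E
```

```text
tcp [-0.009   0.0676  0.3084] 31.9833
block top 2267 [-10.  -9.] [170.  98.] 90 ext [[-58.0, -93.0], [38.0, 33.0]]
floor 6611 [0. 0.] [188. 140.] 90 ext [[-69.0, -89.0], [69.0, 93.0]]
tabs 1118 [-14.  24.] [107.  42.] 88 ext [[-35.0, -29.0], [6.0, 76.0]]
700 lid max z 0.2295046660817341 x at that 0.15513578491296556 fit [0.43129806 0.05272403]
326 lid max z 0.23015099616886736 x at that 0.15506576337124794 fit [0.43451712 0.05203208]
0.0015813044243698285 [0.474 0.2   0.304] [ 2.46259842e-01 -8.95793407e-02  1.70104766e+00 -1.28724474e-05
  1.53031248e+00  6.72369403e-02]
```

View pics/top1.png

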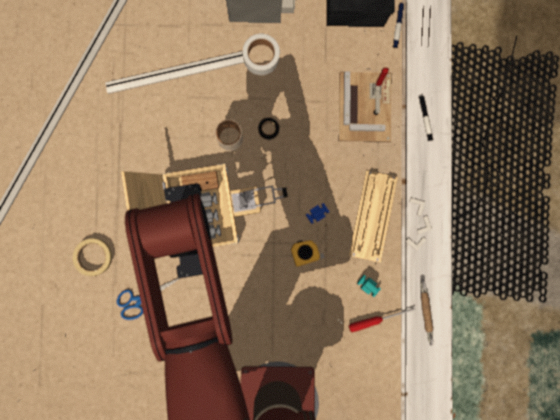

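The top view shows the rack empty at (375,215), with the spacers and the block inside the case. Tape measure, black tape and card core haven't moved. Next I'll go behind the lid.

jog_arm(
  commands=[
    {"tx":0.09,"ty":0.02,"tz":0,"rx":0,"ry":0,"rz":0},
    {"tx":0.19,"ty":0.045,"tz":0,"rx":0,"ry":0,"rz":0},
    {"tx":0.29,"ty":0.045,"tz":0,"rx":0,"ry":0,"rz":0},
    {"tx":0.39,"ty":0.045,"tz":0,"rx":0,"ry":0,"rz":0},
    {"tx":0.48,"ty":0.045,"tz":0,"rx":0,"ry":0,"rz":0},
  ],
)

```text
time_s: 32.5
ee_pos: [0.456, 0.3938, 0.3013]
ee_rot: [-0.001, 0.641, 0.767, -0.002]
force: [0.7, 0.1, 0.0]
grip_width: 0.0004
grip_force: 0.0
```

jog_arm(
  commands=[
    {"tx":0.06,"ty":0,"tz":0,"rx":0,"ry":0,"rz":0},
    {"tx":0.06,"ty":0,"tz":0,"rx":0,"ry":0,"rz":0},
    {"tx":0.06,"ty":0,"tz":0,"rx":0,"ry":0,"rz":0},
  ],
)

```text
time_s: 32.75
ee_pos: [0.4519, 0.4164, 0.3013]
ee_rot: [-0.0, 0.64, 0.768, -0.002]
force: [0.0, -0.7, -0.5]
grip_width: 0.0005
grip_force: 0.0
```

```bash
python3 - <<'E'
from h import *
s=arm.get_state();print(np.round(w2c(s['ee_pos']),4),np.round(s['qpos'],2),need(c2w([.205,.05,.198]),10.2))
E
```

```text
[0.2075 0.0529 0.3013] [ 0.62  0.16  1.45 -0.    1.54  0.43] (array([-0.006,  0.008,  0.258]), array([-0.0013,  0.0007,  0.0011]))
```

jog_arm(
  commands=[
    {"tx":0,"ty":0.006,"tz":0.07,"rx":0,"ry":0,"rz":0},
    {"tx":0,"ty":0.006,"tz":0.14,"rx":0,"ry":0,"rz":0},
    {"tx":0,"ty":0.006,"tz":0.21,"rx":0,"ry":0,"rz":0},
    {"tx":0,"ty":0.006,"tz":0.255,"rx":0,"ry":0,"rz":0},
    {"tx":0,"ty":0.006,"tz":0.255,"rx":0,"ry":0,"rz":0},
  ],
)

```text
time_s: 33.17
ee_pos: [0.4531, 0.4126, 0.1955]
ee_rot: [-0.001, 0.642, 0.767, -0.005]
force: [-0.3, -0.1, 0.5]
grip_width: 0.0001
grip_force: 0.0
```

jog_arm(
  commands=[
    {"tx":-0.06,"ty":0,"tz":0,"rx":0,"ry":0,"rz":0},
    {"tx":-0.11,"ty":0,"tz":0,"rx":0,"ry":0,"rz":0},
    {"tx":-0.16,"ty":0,"tz":0,"rx":0,"ry":0,"rz":0},
    {"tx":-0.21,"ty":0,"tz":-0.01,"rx":0,"ry":0,"rz":0},
    {"tx":-0.255,"ty":0,"tz":-0.01,"rx":0,"ry":0,"rz":0},
  ],
)

```text
time_s: 33.58
ee_pos: [0.4748, 0.3148, 0.2084]
ee_rot: [0.0, 0.641, 0.767, 0.001]
force: [-0.4, 2.4, 2.3]
grip_width: 0.0002
grip_force: 1.0
```

```bash
cat > lid.py <<'E'
from h import *
d=arm.read_camera('top')[1];s=arm.get_state();Q=w2c(cloud('top',d).reshape(-1,3))
print('tcp',np.round(w2c(s['ee_pos']),4),'F',np.round(s['force'],1))
m=(abs(Q[:,1]+.075)<.025)&(Q[:,0]>-.11)&(Q[:,0]<.2)&(Q[:,2]>.05);q=Q[m]
h=np.array([.085,.072]);
print('far strip z',np.round(np.percentile(q[:,2],[2,50,98]),3),'angle',np.round(np.percentile(np.degrees(np.arctan2(q[:,2]-.072,.085-q[:,0]))[np.hypot(q[:,2]-.072,.085-q[:,0])>.09],[5,50,95]),1))
E
python3 lid.py
```

```text
tcp [0.1005 0.0481 0.208 ] F [ 1.8 -0.9 -0.4]
far strip z [0.051 0.11  0.245] angle [-6.1 90.5 92.7]
```

jog_arm(
  commands=[
    {"tx":-0.042,"ty":0,"tz":0.006,"rx":0,"ry":0,"rz":0},
    {"tx":-0.084,"ty":0,"tz":0.015,"rx":0,"ry":0,"rz":0},
    {"tx":-0.125,"ty":0,"tz":0.028,"rx":0,"ry":0,"rz":0},
    {"tx":-0.164,"ty":0,"tz":0.043,"rx":0,"ry":0,"rz":0},
    {"tx":-0.2,"ty":0,"tz":0.063,"rx":0,"ry":0,"rz":0},
  ],
)

```text
time_s: 34.05
ee_pos: [0.4892, 0.2362, 0.1826]
ee_rot: [0.001, 0.642, 0.767, 0.001]
force: [0.1, -0.0, 0.5]
grip_width: 0.0004
grip_force: 0.5
```

```bash
python3 lid.py
```

```text
tcp [0.0212 0.0492 0.1803] F [ 0.7 -1.4 -1.5]
far strip z [0.054 0.156 0.216] angle [-3.1 57.3 59.4]
```

jog_arm(
  commands=[
    {"tx":-0.035,"ty":0,"tz":0.03,"rx":0,"ry":0,"rz":0},
    {"tx":-0.065,"ty":0,"tz":0.06,"rx":0,"ry":0,"rz":0},
    {"tx":-0.09,"ty":0,"tz":0.095,"rx":0,"ry":0,"rz":0},
    {"tx":-0.11,"ty":0,"tz":0.132,"rx":0,"ry":0,"rz":0},
    {"tx":-0.125,"ty":0,"tz":0.17,"rx":0,"ry":0,"rz":0},
  ],
)

```text
time_s: 34.52
ee_pos: [0.4972, 0.187, 0.1125]
ee_rot: [0.0, 0.641, 0.767, 0.0]
force: [-0.2, 0.4, 0.3]
grip_width: 0.0009
grip_force: 0.0
```

jog_arm(
  commands=[
    {"tx":-0.012,"ty":0,"tz":0.04,"rx":0,"ry":0,"rz":0},
    {"tx":-0.016,"ty":0,"tz":0.07,"rx":0,"ry":0,"rz":0},
    {"tx":-0.016,"ty":0,"tz":0.08,"rx":0,"ry":0,"rz":0},
    {"tx":-0.016,"ty":0,"tz":0.085,"rx":0,"ry":0,"rz":0},
    {"tx":-0.016,"ty":0,"tz":0.085,"rx":0,"ry":0,"rz":0},
  ],
)

```text
time_s: 34.93
ee_pos: [0.4974, 0.1809, 0.0803]
ee_rot: [-0.0, 0.641, 0.767, -0.002]
force: [-7.4, -4.7, 11.1]
grip_width: 0.0007
grip_force: 5.5
```

```bash
python3 lid.py
```

```text
tcp [-0.0322  0.0497  0.0803] F [-7.4 -5.8 13.1]
far strip z [0.073 0.081 0.087] angle [0.9 3.7 6.6]
```

jog_arm(
  commands=[
    {"tx":0,"ty":0,"tz":-0.1,"rx":0,"ry":0,"rz":0},
    {"tx":0,"ty":0,"tz":-0.2,"rx":0,"ry":0,"rz":0},
    {"tx":0,"ty":0,"tz":-0.3,"rx":0,"ry":0,"rz":0},
    {"tx":0,"ty":0.06,"tz":-0.4,"rx":0,"ry":0,"rz":0},
    {"tx":0,"ty":0.12,"tz":-0.45,"rx":0,"ry":0,"rz":0},
  ],
)

```text
time_s: 35.4
ee_pos: [0.5461, 0.191, 0.2643]
ee_rot: [0.002, 0.641, 0.768, 0.002]
force: [1.1, -0.0, 0.4]
grip_width: 0.0001
grip_force: 0.0
```

jog_arm(
  commands=[
    {"tx":-0.1,"ty":0,"tz":0,"rx":0,"ry":0,"rz":0},
    {"tx":-0.2,"ty":0,"tz":0,"rx":0,"ry":0,"rz":0},
    {"tx":-0.3,"ty":0,"tz":0,"rx":0,"ry":0,"rz":0},
    {"tx":-0.38,"ty":0,"tz":0,"rx":0,"ry":0,"rz":0},
    {"tx":-0.38,"ty":0,"tz":0,"rx":0,"ry":0,"rz":0},
  ],
)

```text
time_s: 35.82
ee_pos: [0.5733, 0.0354, 0.2592]
ee_rot: [0.001, 0.643, 0.766, -0.001]
force: [-0.5, 0.2, 1.0]
grip_width: 0.0007
grip_force: 0.0
```

jog_arm(
  commands=[
    {"tx":0,"ty":0,"tz":0,"rx":0,"ry":0,"rz":0},
    {"tx":0,"ty":0,"tz":0,"rx":0,"ry":0,"rz":0},
  ],
)

```text
time_s: 35.98
ee_pos: [0.5723, 0.0411, 0.259]
ee_rot: [-0.0, 0.641, 0.767, 0.0]
force: [0.2, 0.3, -0.2]
grip_width: 0.0003
grip_force: 0.0
```

```bash
cat > latch.py <<'E'
from h import *
import sys
tag=sys.argv[1];s=arm.get_state()
im,d=save('wrist','wl%s.png'%tag);P=cloud('wrist',d,s);np.save('wl%s.npy'%tag,w2c(P.reshape(-1,3)).reshape(P.shape))
print('tcp',np.round(w2c(s['ee_pos']),4))
def prof(Q,n):
    m=(abs(Q[:,1])<.03)&(Q[:,0]>-.25)&(Q[:,0]<.0)&(Q[:,2]>.086)&(Q[:,2]<.19);q=Q[m];print(n,len(q))
    for x in np.arange(-.25,0,.01):
        k=q[(q[:,0]>=x)&(q[:,0]<x+.01)]
        if len(k)>3: print(round(x*1000),len(k),'z',np.round(np.percentile(k[:,2],[5,50,95])*1000),'y',np.round(np.percentile(k[:,1],[3,97])*1000))
prof(w2c(P.reshape(-1,3)),'wrist')
if len(sys.argv)>2: prof(w2c(cloud('top',np.load('top0.npy')).reshape(-1,3)),'top0')
E
python3 latch.py 1 t
```

```text
tcp [-0.1832  0.0008  0.259 ]
wrist 3021
-230 9 z [148. 149. 150.] y [-7.  8.]
-220 111 z [148. 150. 151.] y [-10.  17.]
-210 389 z [147. 150. 151.] y [-18.  25.]
-200 170 z [142. 146. 149.] y [-20.  27.]
-190 122 z [138. 140. 143.] y [-19.  26.]
-180 120 z [133. 135. 138.] y [-19.  26.]
-170 124 z [127. 130. 133.] y [-19.  27.]
-160 117 z [122. 125. 127.] y [-20.  26.]
-150 130 z [116. 119. 122.] y [-20.  26.]
-140 610 z [112. 169. 172.] y [-19.  24.]
-130 517 z [ 92. 128. 146.] y [-16.  22.]
-120 400 z [ 89.  94. 115.] y [-15.  22.]
-110 15 z [87. 91. 93.] y [-16.  23.]
-70 64 z [86. 89. 92.] y [-6. 13.]
-60 123 z [93. 96. 98.] y [-6. 13.]
top0 371
-240 22 z [147. 151. 159.] y [-11.  13.]
-230 32 z [147. 153. 158.] y [-11.  12.]
-220 14 z [145. 149. 152.] y [-12.  14.]
-210 32 z [145. 150. 155.] y [-19.  21.]
-200 33 z [143. 149. 154.] y [-22.  23.]
-190 15 z [136. 141. 147.] y [-22.  23.]
-180 15 z [130. 136. 142.] y [-23.  23.]
-170 14 z [124. 130. 134.] y [-22.  24.]
-160 15 z [123. 125. 130.] y [-23.  23.]
-150 15 z [117. 123. 127.] y [-23.  23.]
-140 45 z [113. 169. 175.] y [-22.  23.]
-130 56 z [109. 130. 172.] y [-21.  20.]
-120 50 z [ 88. 100. 122.] y [-18.  19.]
-110 13 z [87. 91. 98.] y [-18.  20.]
```

View pics/wl1.png

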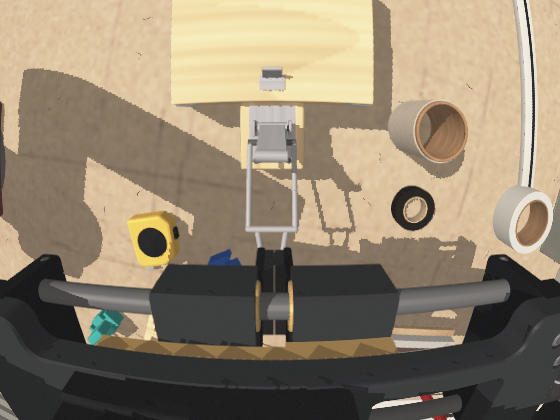

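The close view shows the lid shut with the hook at (271,77) and the lever upright at (272,140). The bail is folded back with its bar at (271,230) and its roller under the fingers. By geometry the roller centre is at case (-0.228, 0.001, 0.147).

jog_arm(
  commands=[
    {"tx":-0.06,"ty":0,"tz":0,"rx":0,"ry":0,"rz":0},
    {"tx":-0.11,"ty":0,"tz":0,"rx":0,"ry":0,"rz":0},
    {"tx":-0.11,"ty":0,"tz":0.05,"rx":0,"ry":0,"rz":0},
    {"tx":-0.11,"ty":0,"tz":0.1,"rx":0,"ry":0,"rz":0},
    {"tx":-0.11,"ty":0,"tz":0.1,"rx":0,"ry":0,"rz":0},
  ],
  fingers=0.4,
  squeeze=12,
)

```text
time_s: 36.45
ee_pos: [0.5778, -0.001, 0.2147]
ee_rot: [-0.003, 0.641, 0.768, -0.002]
force: [-1.3, 0.3, -1.1]
grip_width: 0.026
grip_force: 0.0
```

jog_arm(
  commands=[
    {"tx":0,"ty":0,"tz":0,"rx":0,"ry":0,"rz":0},
    {"tx":0,"ty":0,"tz":0,"rx":0,"ry":0,"rz":0},
  ],
)

```text
time_s: 36.62
ee_pos: [0.5806, -0.0015, 0.22]
ee_rot: [0.0, 0.641, 0.768, 0.0]
force: [-0.4, 0.5, 0.7]
grip_width: 0.0389
grip_force: 0.0
```

```bash
python3 latch.py 2; python3 -c "
from h import *
print(need(c2w([-.227,.001,.136]),10.2),arm.get_state()['grip_width'])"
```

```text
tcp [-0.2266  0.0003  0.22  ]
wrist 4169
-240 282 z [152. 153. 154.] y [-9. 15.]
-230 322 z [148. 151. 153.] y [-9. 16.]
-220 172 z [148. 150. 151.] y [-10.  17.]
-210 570 z [148. 150. 151.] y [-18.  25.]
-200 187 z [142. 145. 149.] y [-20.  26.]
-190 194 z [138. 140. 143.] y [-20.  26.]
-180 171 z [132. 135. 138.] y [-20.  26.]
-170 166 z [127. 130. 133.] y [-20.  26.]
-160 169 z [121. 124. 127.] y [-20.  26.]
-150 162 z [116. 119. 122.] y [-20.  27.]
-140 754 z [113. 170. 172.] y [-18.  24.]
-130 367 z [ 91. 126. 140.] y [-18.  24.]
-120 373 z [ 88.  92. 113.] y [-15.  22.]
-110 8 z [88. 92. 92.] y [-16.  22.]
-70 99 z [86. 89. 92.] y [-6. 12.]
-60 173 z [91. 96. 98.] y [-6. 13.]
(array([-0.   , -0.003,  0.211]), array([0.0006, 0.0002, 0.0007])) 0.043208043801424886
```

View pics/wl2.png

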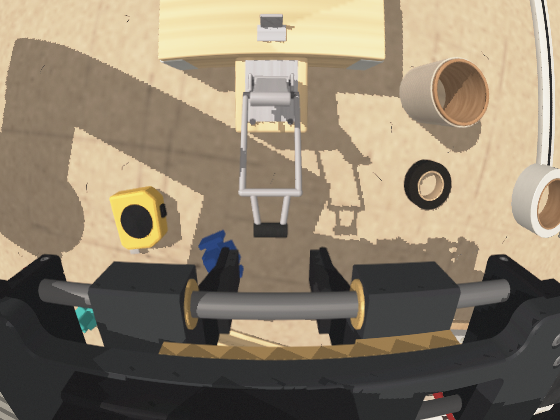

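The roller is at (270,230) between the fingers, at case x about -0.232 and with its top at z 0.153.

jog_arm(
  commands=[
    {"tx":-0.012,"ty":-0.002,"tz":0.06,"rx":0,"ry":0,"rz":0},
    {"tx":-0.012,"ty":-0.002,"tz":0.12,"rx":0,"ry":0,"rz":0},
    {"tx":-0.012,"ty":-0.002,"tz":0.18,"rx":0,"ry":0,"rz":0},
    {"tx":-0.012,"ty":-0.002,"tz":0.212,"rx":0,"ry":0,"rz":0},
    {"tx":-0.012,"ty":-0.002,"tz":0.212,"rx":0,"ry":0,"rz":0},
  ],
)

```text
time_s: 37.08
ee_pos: [0.5786, -0.0069, 0.1317]
ee_rot: [-0.002, 0.641, 0.768, -0.001]
force: [0.1, 0.1, -0.3]
grip_width: 0.0523
grip_force: 0.0
```

jog_arm(
  commands=[
    {"tx":0,"ty":0,"tz":0,"rx":0,"ry":0,"rz":0},
    {"tx":0,"ty":0,"tz":0,"rx":0,"ry":0,"rz":0},
    {"tx":0,"ty":0,"tz":0,"rx":0,"ry":0,"rz":0},
    {"tx":0,"ty":0,"tz":0,"rx":0,"ry":0,"rz":0},
    {"tx":0,"ty":0,"tz":0,"rx":0,"ry":0,"rz":0},
  ],
  fingers=1,
  squeeze=12,
)

```text
time_s: 37.5
ee_pos: [0.5803, -0.008, 0.1353]
ee_rot: [0.0, 0.641, 0.768, -0.0]
force: [-8.8, -5.2, 2.1]
grip_width: 0.0267
grip_force: 4.8
```

jog_arm(
  commands=[
    {"tx":0,"ty":0,"tz":0,"rx":0,"ry":0,"rz":0},
    {"tx":0,"ty":0,"tz":0,"rx":0,"ry":0,"rz":0},
  ],
)

```text
time_s: 37.67
ee_pos: [0.5795, -0.0085, 0.1346]
ee_rot: [-0.0, 0.641, 0.767, -0.001]
force: [-3.2, -4.0, 2.0]
grip_width: 0.0258
grip_force: 12.0
```

```bash
python3 - <<'E'
from h import *
s=arm.get_state();t=w2c(s['ee_pos']);print(np.round(t,4),s['grip_width'],s['grip_force'],np.round(s['force'],1))
L=1.29;pv=np.array([-.113,.086])+.025*np.array([-np.cos(L),np.sin(L)])+.005*np.array([-np.sin(L),-np.cos(L)])
g=np.array([t[0],t[2]]);print('pivot',pv)
G=lambda e:pv+.109*np.array([np.cos(e),np.sin(e)])+.014*np.array([-np.sin(e),np.cos(e)])
e0=2.70;off=g-G(e0);print('grip model',G(e0),'off',off)
for e in np.radians([140,125,110,95,80,65,50,35,20,8,-5,-10]):
    dd=(G(e)-G(e0))/.4;print(round(np.degrees(e)),np.round(dd,3),'tcp',np.round(G(e)+off,3))
E
```

```text
[-0.2333  0.0025  0.1346] 0.025779838850636682 12.000062763690948 [-3.2 -4.   2. ]
pivot [-0.1247322   0.10863527]
grip model [-0.22925938  0.14256267] off [-0.00402388 -0.00800581]
140 [0.03  0.064] tcp [-0.221  0.16 ]
125 [0.076 0.118] tcp [-0.203  0.182]
110 [0.135 0.159] tcp [-0.179  0.198]
95 [0.203 0.184] tcp [-0.152  0.208]
80 [0.274 0.19 ] tcp [-0.124  0.21 ]
65 [0.345 0.177] tcp [-0.095  0.205]
50 [0.41  0.146] tcp [-0.069  0.193]
35 [0.464 0.1  ] tcp [-0.047  0.175]
20 [0.505 0.041] tcp [-0.031  0.151]
8 [ 0.526 -0.012] tcp [-0.023  0.13 ]
-5 [ 0.536 -0.074] tcp [-0.019  0.105]
-10 [ 0.536 -0.098] tcp [-0.019  0.095]
```

jog_arm(
  commands=[
    {"tx":0.012,"ty":0,"tz":-0.026,"rx":0,"ry":0,"rz":0},
    {"tx":0.025,"ty":0,"tz":-0.052,"rx":0,"ry":0,"rz":0},
    {"tx":0.047,"ty":0,"tz":-0.08,"rx":0,"ry":0,"rz":0},
    {"tx":0.071,"ty":0,"tz":-0.106,"rx":0,"ry":0,"rz":0},
    {"tx":0.1,"ty":0,"tz":-0.128,"rx":0,"ry":0,"rz":0},
  ],
)

```text
time_s: 38.08
ee_pos: [0.5723, 0.0323, 0.1868]
ee_rot: [-0.0, 0.641, 0.767, -0.001]
force: [-5.7, -2.1, -0.4]
grip_width: 0.0255
grip_force: 12.0
```

jog_arm(
  commands=[
    {"tx":0.03,"ty":0,"tz":-0.019,"rx":0,"ry":0,"rz":0},
    {"tx":0.064,"ty":0,"tz":-0.033,"rx":0,"ry":0,"rz":0},
    {"tx":0.1,"ty":0,"tz":-0.044,"rx":0,"ry":0,"rz":0},
    {"tx":0.136,"ty":0,"tz":-0.05,"rx":0,"ry":0,"rz":0},
    {"tx":0.172,"ty":0,"tz":-0.05,"rx":0,"ry":0,"rz":0},
  ],
)

```text
time_s: 38.5
ee_pos: [0.5599, 0.1011, 0.2068]
ee_rot: [-0.0, 0.641, 0.768, -0.0]
force: [-4.8, -1.7, -0.1]
grip_width: 0.0256
grip_force: 12.0
```

```bash
python3 latch.py 3
```

```text
tcp [-0.1219  0.0025  0.2068]
wrist 2668
-140 304 z [169. 171. 172.] y [-7. 14.]
-130 1194 z [109. 132. 168.] y [-16.  23.]
-120 923 z [ 88. 101. 177.] y [-18.  24.]
-110 20 z [87. 91. 92.] y [-16.  23.]
-70 63 z [86. 89. 92.] y [-6. 12.]
-60 164 z [93. 96. 98.] y [-6. 12.]
```

jog_arm(
  commands=[
    {"tx":0.036,"ty":0,"tz":0.004,"rx":0,"ry":0,"rz":0},
    {"tx":0.071,"ty":0,"tz":0.013,"rx":0,"ry":0,"rz":0},
    {"tx":0.105,"ty":0,"tz":0.026,"rx":0,"ry":0,"rz":0},
    {"tx":0.136,"ty":0,"tz":0.044,"rx":0,"ry":0,"rz":0},
    {"tx":0.165,"ty":0,"tz":0.065,"rx":0,"ry":0,"rz":0},
  ],
)

```text
time_s: 38.97
ee_pos: [0.548, 0.1665, 0.1803]
ee_rot: [-0.001, 0.641, 0.768, -0.0]
force: [-5.1, -2.5, -1.2]
grip_width: 0.0257
grip_force: 12.0
```

jog_arm(
  commands=[
    {"tx":0.025,"ty":0,"tz":0.025,"rx":0,"ry":0,"rz":0},
    {"tx":0.046,"ty":0,"tz":0.053,"rx":0,"ry":0,"rz":0},
    {"tx":0.065,"ty":0,"tz":0.084,"rx":0,"ry":0,"rz":0},
    {"tx":0.077,"ty":0,"tz":0.11,"rx":0,"ry":0,"rz":0},
    {"tx":0.087,"ty":0,"tz":0.137,"rx":0,"ry":0,"rz":0},
  ],
)

```text
time_s: 39.38
ee_pos: [0.5419, 0.2004, 0.1245]
ee_rot: [-0.001, 0.641, 0.768, -0.0]
force: [-5.0, -1.2, 0.5]
grip_width: 0.0255
grip_force: 12.0
```

```bash
python3 latch.py 4
```

```text
tcp [-0.021   0.0026  0.1245]
wrist 4444
-120 112 z [86. 88. 89.] y [-11.  18.]
-110 55 z [86. 88. 92.] y [-17.  23.]
-90 110 z [115. 117. 118.] y [-20.  26.]
-80 89 z [116. 118. 119.] y [-19.  26.]
-60 58 z [95. 96. 97.] y [-6. 12.]
-40 88 z [131. 170. 180.] y [-15.  20.]
-30 1111 z [141. 151. 184.] y [-15.  20.]
-20 2274 z [130. 145. 171.] y [-19.  24.]
-10 545 z [127. 154. 169.] y [-21.  26.]
```

View pics/wl4.png

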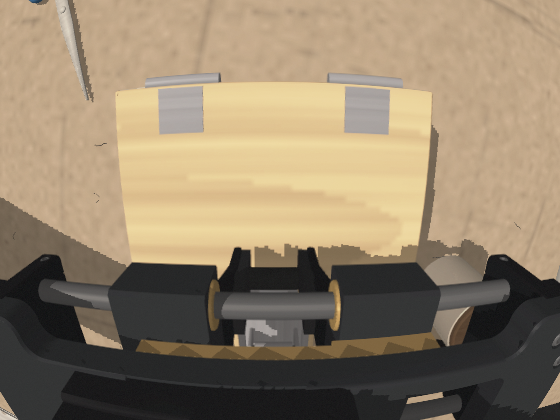

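The roller is held over the lid at about (275,285), and the wires run back at z 0.117. I'll lower it to just above the lid and let go.

jog_arm(
  commands=[
    {"tx":0.006,"ty":0,"tz":0.025,"rx":0,"ry":0,"rz":0},
    {"tx":0.01,"ty":0,"tz":0.05,"rx":0,"ry":0,"rz":0},
    {"tx":0.012,"ty":0,"tz":0.075,"rx":0,"ry":0,"rz":0},
    {"tx":0.012,"ty":0,"tz":0.085,"rx":0,"ry":0,"rz":0},
    {"tx":0.012,"ty":0,"tz":0.085,"rx":0,"ry":0,"rz":0},
  ],
)

```text
time_s: 39.85
ee_pos: [0.5413, 0.2035, 0.0897]
ee_rot: [-0.001, 0.641, 0.767, -0.001]
force: [-5.7, 0.2, -0.4]
grip_width: 0.026
grip_force: 12.0
```

jog_arm(
  commands=[
    {"tx":0,"ty":0,"tz":0,"rx":0,"ry":0,"rz":0},
    {"tx":0,"ty":0,"tz":0,"rx":0,"ry":0,"rz":0},
    {"tx":0,"ty":0,"tz":0,"rx":0,"ry":0,"rz":0},
    {"tx":0,"ty":0,"tz":0,"rx":0,"ry":0,"rz":0},
  ],
  fingers=0.3,
)

```text
time_s: 40.18
ee_pos: [0.5437, 0.2036, 0.0919]
ee_rot: [0.001, 0.641, 0.767, 0.001]
force: [-1.1, 0.9, -0.3]
grip_width: 0.0445
grip_force: 0.0
```

jog_arm(
  commands=[
    {"tx":0,"ty":0,"tz":0,"rx":0,"ry":0,"rz":0},
    {"tx":0,"ty":0,"tz":-0.1,"rx":0,"ry":0,"rz":0},
    {"tx":0,"ty":0,"tz":-0.2,"rx":0,"ry":0,"rz":0},
    {"tx":0,"ty":0,"tz":-0.3,"rx":0,"ry":0,"rz":0},
    {"tx":0,"ty":0,"tz":-0.4,"rx":0,"ry":0,"rz":0},
  ],
)

```text
time_s: 40.6
ee_pos: [0.5421, 0.2034, 0.2527]
ee_rot: [0.0, 0.641, 0.767, 0.0]
force: [1.3, 0.9, -0.2]
grip_width: 0.0606
grip_force: 0.0
```

jog_arm(
  commands=[
    {"tx":-0.1,"ty":0,"tz":0,"rx":0,"ry":0,"rz":0},
    {"tx":-0.2,"ty":0,"tz":0,"rx":0,"ry":0,"rz":0},
    {"tx":-0.3,"ty":0,"tz":0,"rx":0,"ry":0,"rz":0},
    {"tx":-0.36,"ty":0,"tz":0,"rx":0,"ry":0,"rz":0},
    {"tx":-0.36,"ty":0,"tz":0,"rx":0,"ry":0,"rz":0},
  ],
  fingers=1,
)

```text
time_s: 41.02
ee_pos: [0.5689, 0.0571, 0.2511]
ee_rot: [0.001, 0.643, 0.766, -0.0]
force: [-0.6, 0.4, 0.1]
grip_width: 0.0356
grip_force: 0.0
```

```bash
sed -i 's/Q\[:,2\]>.086/Q[:,2]>.083/' latch.py; python3 latch.py 5
```

```text
tcp [-0.1668  0.0014  0.2511]
wrist 3468
-150 24 z [167. 168. 169.] y [-8. 15.]
-140 623 z [143. 169. 171.] y [-9. 16.]
-130 651 z [108. 125. 143.] y [-19.  24.]
-120 551 z [ 89.  99. 112.] y [-19.  25.]
-110 126 z [ 90. 103. 105.] y [-20.  26.]
-100 102 z [ 98.  99. 102.] y [-20.  26.]
-90 113 z [95. 96. 98.] y [-20.  26.]
-80 111 z [83. 93. 95.] y [-20.  26.]
-70 190 z [83. 89. 92.] y [-20.  25.]
-60 340 z [84. 87. 97.] y [-19.  25.]
-50 208 z [84. 86. 87.] y [-18.  24.]
-40 92 z [86. 87. 89.] y [-9. 16.]
-30 233 z [88. 92. 94.] y [-9. 15.]
-20 104 z [89. 92. 94.] y [-9. 15.]
```

View pics/wl5.png

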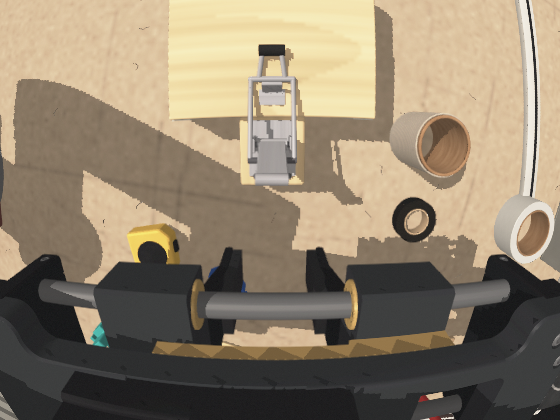

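The picture shows the bail's bar at (272,78), lying behind the hook at (272,97), with the lever still up at (272,175). Next I'll put the shut fingers on the lid side of the lever.

jog_arm(
  commands=[
    {"tx":0.09,"ty":-0.003,"tz":0,"rx":0,"ry":0,"rz":0},
    {"tx":0.17,"ty":-0.003,"tz":0,"rx":0,"ry":0,"rz":0},
    {"tx":0.187,"ty":-0.003,"tz":0,"rx":0,"ry":0,"rz":0},
    {"tx":0.187,"ty":-0.003,"tz":0,"rx":0,"ry":0,"rz":0},
    {"tx":0.187,"ty":-0.003,"tz":0.05,"rx":0,"ry":0,"rz":0},
  ],
)

```text
time_s: 41.48
ee_pos: [0.5557, 0.1366, 0.235]
ee_rot: [0.003, 0.64, 0.768, 0.003]
force: [0.7, -0.5, 0.4]
grip_width: 0.0026
grip_force: 0.0
```

jog_arm(
  commands=[
    {"tx":0,"ty":0,"tz":0.06,"rx":0,"ry":0,"rz":0},
    {"tx":0,"ty":0,"tz":0.12,"rx":0,"ry":0,"rz":0},
    {"tx":0,"ty":0,"tz":0.18,"rx":0,"ry":0,"rz":0},
    {"tx":0,"ty":0,"tz":0.2,"rx":0,"ry":0,"rz":0},
    {"tx":0,"ty":0,"tz":0.2,"rx":0,"ry":0,"rz":0},
  ],
)

```text
time_s: 41.9
ee_pos: [0.5514, 0.1348, 0.1478]
ee_rot: [-0.002, 0.641, 0.767, -0.002]
force: [-0.2, 0.1, -0.3]
grip_width: 0.0006
grip_force: 0.0
```

```bash
python3 - <<'E'
from h import *
s=arm.get_state();print(np.round(w2c(s['ee_pos']),4),s['grip_width'],np.round(s['force'],1))
E
```

```text
[-0.0873  0.0048  0.1478] 0.0006409933783505443 [-0.2  0.1 -0.3]
```

jog_arm(
  commands=[
    {"tx":-0.06,"ty":0,"tz":0,"rx":0,"ry":0,"rz":0},
    {"tx":-0.09,"ty":0,"tz":0.004,"rx":0,"ry":0,"rz":0},
    {"tx":-0.115,"ty":0,"tz":0.017,"rx":0,"ry":0,"rz":0},
    {"tx":-0.13,"ty":0,"tz":0.026,"rx":0,"ry":0,"rz":0},
    {"tx":-0.142,"ty":0,"tz":0.035,"rx":0,"ry":0,"rz":0},
  ],
)

```text
time_s: 42.32
ee_pos: [0.5642, 0.0785, 0.1372]
ee_rot: [0.001, 0.642, 0.767, 0.001]
force: [-0.4, 0.3, 1.4]
grip_width: 0.0004
grip_force: 0.6
```

```bash
python3 latch.py 6
```

```text
tcp [-0.1449  0.0022  0.1372]
wrist 8936
-160 161 z [185. 186. 187.] y [-2.  7.]
-150 479 z [119. 126. 187.] y [-9. 16.]
-140 2630 z [103. 139. 177.] y [-17.  23.]
-130 1145 z [ 96. 102. 108.] y [-18.  25.]
-120 1188 z [88. 92. 99.] y [-18.  25.]
-110 274 z [89. 96. 97.] y [-20.  26.]
-100 249 z [92. 94. 95.] y [-20.  26.]
-90 228 z [90. 92. 93.] y [-20.  26.]
-80 239 z [87. 89. 91.] y [-20.  27.]
-70 445 z [84. 87. 90.] y [-20.  26.]
-60 760 z [84. 86. 98.] y [-19.  25.]
-50 229 z [86. 88. 90.] y [-10.  17.]
-40 417 z [88. 92. 96.] y [-9. 15.]
-30 492 z [93. 95. 97.] y [-9. 16.]
```

jog_arm(
  commands=[
    {"tx":-0.012,"ty":0,"tz":0.011,"rx":0,"ry":0,"rz":0},
    {"tx":-0.022,"ty":0,"tz":0.023,"rx":0,"ry":0,"rz":0},
    {"tx":-0.032,"ty":0,"tz":0.037,"rx":0,"ry":0,"rz":0},
    {"tx":-0.04,"ty":0,"tz":0.05,"rx":0,"ry":0,"rz":0},
    {"tx":-0.045,"ty":0,"tz":0.061,"rx":0,"ry":0,"rz":0},
  ],
)

```text
time_s: 42.78
ee_pos: [0.5668, 0.0612, 0.1116]
ee_rot: [0.0, 0.641, 0.767, 0.0]
force: [0.8, -0.2, 2.7]
grip_width: 0.0002
grip_force: 1.1
```

jog_arm(
  commands=[
    {"tx":-0.005,"ty":0,"tz":0.011,"rx":0,"ry":0,"rz":0},
    {"tx":-0.009,"ty":0,"tz":0.023,"rx":0,"ry":0,"rz":0},
    {"tx":-0.012,"ty":0,"tz":0.035,"rx":0,"ry":0,"rz":0},
    {"tx":-0.012,"ty":0,"tz":0.047,"rx":0,"ry":0,"rz":0},
    {"tx":-0.012,"ty":0,"tz":0.055,"rx":0,"ry":0,"rz":0},
  ],
)

```text
time_s: 43.2
ee_pos: [0.567, 0.0568, 0.0909]
ee_rot: [-0.001, 0.641, 0.767, -0.001]
force: [-12.6, -0.9, 31.3]
grip_width: 0.0007
grip_force: 15.5
```

jog_arm(
  commands=[
    {"tx":0,"ty":0,"tz":0.003,"rx":0,"ry":0,"rz":0},
    {"tx":0,"ty":0,"tz":0.006,"rx":0,"ry":0,"rz":0},
    {"tx":0,"ty":0,"tz":0.006,"rx":0,"ry":0,"rz":0},
  ],
)

```text
time_s: 43.45
ee_pos: [0.567, 0.0568, 0.091]
ee_rot: [-0.0, 0.641, 0.768, -0.001]
force: [-14.0, -1.9, 25.6]
grip_width: 0.0003
grip_force: 13.2
```

```bash
python3 latch.py 7
```

```text
tcp [-0.1667  0.0032  0.091 ]
wrist 30368
-190 9 z [184. 184. 185.] y [-30. -29.]
-180 281 z [139. 140. 184.] y [-29.   8.]
-170 301 z [ 90. 139. 159.] y [-9. 15.]
-160 2007 z [ 90. 106. 134.] y [-8. 14.]
-150 5285 z [ 90. 185. 190.] y [-27.  28.]
-140 8026 z [ 91. 184. 185.] y [-27.  28.]
-130 7672 z [ 91. 175. 184.] y [-28.  28.]
-120 1633 z [84. 91. 93.] y [-18.  24.]
-110 347 z [83. 84. 92.] y [-20.  26.]
-100 327 z [83. 84. 86.] y [-20.  26.]
-90 348 z [83. 85. 86.] y [-20.  26.]
-80 433 z [83. 85. 86.] y [-20.  26.]
-70 1037 z [84. 86. 94.] y [-19.  26.]
-60 1025 z [85. 89. 98.] y [-18.  24.]
-50 453 z [90. 93. 97.] y [-10.  16.]
-40 1178 z [ 97. 103. 105.] y [-9. 15.]
-30 4 z [101. 102. 102.] y [-9. 16.]
```

jog_arm(
  commands=[
    {"tx":0,"ty":0,"tz":-0.05,"rx":0,"ry":0,"rz":0},
    {"tx":0,"ty":0,"tz":-0.15,"rx":0,"ry":0,"rz":0},
    {"tx":0,"ty":0,"tz":-0.25,"rx":0,"ry":0,"rz":0},
    {"tx":0,"ty":0,"tz":-0.35,"rx":0,"ry":0,"rz":0},
    {"tx":0,"ty":0,"tz":-0.42,"rx":0,"ry":0,"rz":0},
  ],
)

```text
time_s: 43.92
ee_pos: [0.5682, 0.0571, 0.2594]
ee_rot: [0.001, 0.641, 0.768, 0.001]
force: [1.7, 0.7, 1.4]
grip_width: 0.0001
grip_force: 0.0
```

jog_arm(
  commands=[
    {"tx":-0.05,"ty":0,"tz":0,"rx":0,"ry":0,"rz":0},
    {"tx":-0.1,"ty":0,"tz":0,"rx":0,"ry":0,"rz":0},
    {"tx":-0.1,"ty":0,"tz":0,"rx":0,"ry":0,"rz":0},
    {"tx":-0.1,"ty":0,"tz":0,"rx":0,"ry":0,"rz":0},
  ],
)

```text
time_s: 44.25
ee_pos: [0.5743, 0.0171, 0.2551]
ee_rot: [-0.001, 0.642, 0.767, -0.0]
force: [-0.4, -0.1, 0.3]
grip_width: 0.0003
grip_force: 0.0
```

```bash
python3 latch.py 8; python3 lid.py
```

```text
tcp [-0.2071  0.0031  0.2551]
wrist 4047
-210 73 z [94. 95. 97.] y [-9. 15.]
-200 269 z [90. 95. 98.] y [-9. 16.]
-190 253 z [90. 91. 92.] y [-9. 16.]
-180 258 z [90. 91. 92.] y [-9. 16.]
-170 260 z [90. 91. 92.] y [-9. 16.]
-160 243 z [90. 91. 92.] y [-9. 15.]
-150 281 z [84. 91. 92.] y [-15.  23.]
-140 287 z [84. 91. 92.] y [-18.  24.]
-130 338 z [84. 91. 92.] y [-18.  24.]
-120 436 z [84. 91. 93.] y [-18.  25.]
-110 84 z [83. 84. 91.] y [-19.  26.]
-100 74 z [83. 84. 86.] y [-20.  25.]
-90 97 z [83. 84. 86.] y [-20.  26.]
-80 107 z [83. 85. 87.] y [-20.  26.]
-70 271 z [83. 86. 94.] y [-19.  25.]
-60 271 z [85. 89. 98.] y [-18.  24.]
-50 111 z [90. 93. 97.] y [-10.  16.]
-40 281 z [ 97. 103. 105.] y [-9. 15.]
-30 53 z [100. 102. 103.] y [-8. 16.]
tcp [-0.2061  0.0032  0.2548] F [ 0.3 -0.4  0.6]
far strip z [0.073 0.08  0.087] angle [1.  3.6 7. ]
```

View pics/wl8.png

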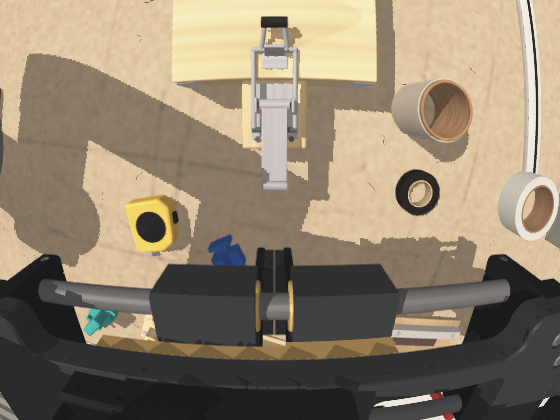

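The lever lies flat and home from (273,110) to (273,185) at a level z of 0.091. The bail's bar is behind the hook at (273,55), the lid is shut, and the bystanders haven't moved. I'm handing the job in.

```bash
python3 -c "
from bench import arm
print(arm.sign_off())"
```

```text
the job is handed in; nothing more can be done
None
```

The job is handed in: all three spacers and the pine block are in the case, the lid is fully shut, the bail is hooked behind the keeper, the lever is pressed home, and the tape measure, black tape and card core stayed where they were.

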